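# Stack the rivet plates on the carrier and latch them

## Robot

A 7-joint arm with a two-finger parallel gripper is mounted at the origin on the work surface. World frame = base frame: x ahead of the robot, y to its left, z up, the work surface at z = 0. Lengths are in m, angles in rad, forces in N, time in s.
With the tool pointing down it reaches from about 0.35 to 0.9 m from the base axis. Payload 8.1 kg.
Tool frame: the origin (TCP) lies midway between the tips of the shut fingers; the grasp point (between the pads) lies 19 mm behind it; x points along the fingers, y is the direction in which the jaws open and shut, and the axes are right-handed (so a half turn about x gives the same grasp; the last joint's range is limited). The gripper opens to 85 mm and grips with 20 to 120 N. Pads are 22 mm wide; open, the fingers measure 114 mm over their backs; the gripper's body (76 mm by 85 mm) begins 54 mm behind the grasp point. The pads swing forward as they close: fully open they stand 13 mm farther back than shut.
Start: joints at [-0.103, 0.434, 0.025, 1.573, -0.012, 1.134, -0.075], TCP at [0.625, -0, 0.231] pointing down, gripper open.
Joint ranges: [-2.62, 2.62], [-0.44, 2.09], [-1.27, 1.32], [0.08, 2.57], [-1.32, 4.46], [0.12, 2], [-2.74, 2.74]. Speed limits (rad/s): [2.22, 2.22, 3.01, 3.01, 3.14, 3.14, 3.14].

## Interface

Orientations are given as a unit quaternion [w, x, y, z].
In Python, from cell import sense, camera, calibration, hand_in gives the robot as it stands.
- The arm moves only by the tool carry_out, never from a script. Its argument "steps" is a list of rows, each an object with "dp": the shift along the tool's x, y, z in cm, a list of three; "rot": the turn, a rotation vector about the tool's x, y, z in degrees, a list of three; "gripper": the closure in counts, from 0 (fully open) to 255 (shut). A call has 1 to 10 rows; each row shifts and turns the commanded pose from where the row before left it, along the tool's axes as they then stand; what a row does not reach is not made up. A row lasts 1/10 s, in which the tool goes at most 50 mm and 8.59 degrees, less where a joint would pass 70% of its speed; a pose out of reach is approached as far as the arm can. A call with a gripper value outside its range is refused whole. The fingers move at their own pace and stop on an object; the grip force is fixed at half the most. Time passes only in rows, so rows that do not move let the fingers close. It gives the time, the measured TCP pose, the force and the opening at its end, in the units of the state.
- sense(): the state, without advancing time (a new reading comes with each control period).
- camera(name): name is "scene" or "side" or "wrist"; returns (picture, depth): 400x640x3 uint8, red, green, blue; 400x640 float32, m along the optical axis (not along the pixel's ray), 0 where there is no reading.
- calibration(name): a dict with "camera_matrix" (3x3 intrinsics, pixels), "cam_to_world" (4x4, takes a point from camera to world coordinates); the wrist camera has in their place "hand_eye" (4x4, takes a point from camera to tool coordinates, whose origin is the TCP and whose axes are the tool frame's). Camera axes: x right, y down, z forward; pixel columns grow to the right and rows downward; lengths in m; the calibration is good to about 2 mm. The wrist camera is an equidistant fisheye: a pixel r from the principal point sees the ray r / f radians off the axis. A picture is of the moment at which its call begins: read the wrist's pose just before it. calibration takes no time and is no camera call.
- hand_in(): hands the job in, once; it reports no verdict.
The state is a dict: "clock": time; "joints": joint angles; "joint_vel": joint speeds; "effort": joint torques, N m; "tool_pos": TCP position; "ee_rot": TCP orientation; "wrist_force": force on the tool from outside, world axes, zero at the start; "wrist_torque": the same for the moment, N m; "grip_width": finger opening in m.
Only numpy, scipy, OpenCV 4.12 (cv2) and the standard library are available. Lean on these libraries where they do the work, as an engineer would, in place of code of your own. Each camera call takes 0.05 s, during which the arm holds its last target.

## Task

Put the rivets away: set the teal rivet plate on the metal carrier and then the cream cover plate on top of it, each with its cut corner over the cut corner below, so that each skirt drops fully home over the plate beneath; lower them gently, never drop or force them. Then break the carrier's stuck orange wing knob loose and turn it clockwise a quarter turn so that its tongue lies over the stack. Leave the other things on the bench where they are.

Things in the scene. Friction and masses are not known exactly. Their poses are not given: they have to be found in the camera images.
- carrier: Fixed metal carrier: dark foot 177 x 70 x 8 mm, on it an aluminium shoulder 100 (x) x 62 (y) up to 10 mm, then a plateau 92 x 54 with its flat top 26 mm above the bench; the +x +y corner is cut at 45 degrees (leg 16). Origin: on the bench under the plateau's centre. The latch's post, radius 9, stands at x = +80 on a grey block 26 high. Home for the rivet plate: same axes, its origin 20 mm above this one.
- rivet_plate: Teal plate 30 mm high, 0.09 to 0.18 kg, dark wells and brass rivets on top. 100 (x) x 62 (y) up to 10 mm, above that a plateau 92 x 54; +x +y corner cut at 45 degrees (leg 16 on the plateau, 18 outside), others square. Origin: centre of its underside, z up. Below, a skirt 3 mm thick, 6 mm deep, fits over the plateau beneath with 0.9 mm play each side. Grip across its width (y).
- cover_plate: Cream plate 24 mm high, 0.07 to 0.14 kg, a darker rectangle on top. Otherwise shaped like the rivet plate: 100 x 62 up to 10 mm, plateau 92 x 54 above, same cut +x +y corner, same skirt 6 mm deep with 0.9 mm play each side. Origin: centre of its underside, z up. Home: same axes as the rivet plate, origin 24 mm above that plate's origin (44 mm above the carrier's; top at 68 mm).
- latch (a joint): Turn latch, rad: 0 parked (tongue towards the carrier's -y), grows clockwise seen from above, stop at 1.57 (tongue towards the carrier's -x, over the stack). Stuck at 0: about 0.4 N m is needed over the first 0.3 rad, then it gives way and turns freely; beyond 0.6 it stays where left. The tongue's underside is 71 mm above the bench: 3 mm over a seated stack, but it strikes one not home.
- latch_grip (a point): Middle of the latch's orange wing grip, on the post's axis, 91 mm above the bench. The wing is upright, 46 mm long, 14 mm thick, from 80 to 103 mm above the bench, and lies along the tongue (along the carrier's y when parked). The point turns with the latch; its -y axis points along the tongue.
- latch_tip (a point): Free end of the latch's dark steel tongue (16 mm wide, 5 mm thick), at its underside, 55 mm from the post's axis.
- odd_plate: Bystander: dark red plate 120 x 85 x 22 mm with square corners; not part of the stack. Origin under its centre.
- dye_jar: Bystander: amber jar, 56 mm across, 85 high. Origin under its centre.
- thread_spool: Bystander: terracotta spool, 44 mm across, 50 high. Origin under its centre.
- weight: Bystander: brass weight, 56 mm across, 55 high. Origin under its centre.
- awl: Bystander: hand tool with handle lying on the bench, with a red handle, about 190 mm long. Origin under its middle.
- maul: Bystander: wooden maul standing on its head, 64 mm across, 210 high. Origin under its centre.
- strop_block: Bystander: tan block 160 x 45 x 22 mm. Origin under its centre.
Mind the look-alikes: they are no part of the job. What is meant by the rivet_plate is not blue, and is the smaller of those in its own colour. Leave any green or purple look-alike of the cover_plate alone.

How it is judged:
By the outcome, as a careful person would: the job done as asked, in the order asked, and still so for the second after the job is handed in, with the robot touching nothing.
It also fails if it takes over 69 s, if anything falls off the work surface, if the arm or the gripper's body presses on something with over 40 N, if the wrist force passes 120 N, or if a joint passes its speed limit or range.

## Working session

There is one attempt and no reset: what is moved stays moved. The work goes in short steps, Python scripts to look and compute and a tool call to move; the robot and the scene stay as the last step left them, time stands still between calls to the robot, and variables do not carry over. Pictures are saved under pics/ and viewed, and the job is handed in when it is done.

Besides the shell and the picture viewer there is one more tool, called after "Call:" by a JSON object that holds its "name" and its "arguments". carry_out: Moves the arm, as the interface text tells. Its arguments: {"type":"object","properties":{"steps":{"type":"array","items":{"type":"object","properties":{"dp":{"type":"array","items":{"type":"number"}},"rot":{"type":"array","items":{"type":"number"}},"gripper":{"type":"number"}}}}},"required":["steps"]}

```bash
ls; mkdir -p pics; python3 - <<'E'
from cell import sense, camera, calibration
import cv2, numpy as np
print(sense())
for n in ("scene","side","wrist"):
    c=calibration(n); print(n,{k:np.round(v,4).tolist() for k,v in c.items() if hasattr(v,'__len__')})
    p,d=camera(n); cv2.imwrite(f'pics/{n}0.png',p[:,:,::-1]); np.save(f'pics/{n}0_d.npy',d); np.save(f'pics/{n}0_p.npy',p)
E
```

```text
pics
{'clock': 0.0, 'joints': array([-0.10258589,  0.43522083,  0.02493822,  1.57410652, -0.01161163,
        1.13400507, -0.07509227]), 'joint_vel': array([-0.00028879, -0.00389236, -0.00037551, -0.0002567 , -0.00102461,
        0.0006946 ,  0.00017764]), 'effort': array([ 8.97134169e-05, -6.70461059e+01,  1.02531374e+00, -3.16203833e+01,
        1.55155628e-02,  1.25530543e-02, -1.11555586e-06]), 'tool_pos': array([ 6.24485238e-01, -4.22897827e-05,  2.30523258e-01]), 'ee_rot': array([-0.49961964, -0.4995848 , -0.5003552 ,  0.50043973]), 'wrist_force': array([-0.57572854, -1.14316353, -0.38222921]), 'wrist_torque': array([ 0.06947281,  0.05862397, -0.03983177]), 'grip_width': 0.08521862168057863}
scene {'camera_matrix': [[406.053, 0.0, 317.8788], [0.0, 406.053, 193.7176], [0.0, 0.0, 1.0]], 'cam_to_world': [[-0.36, 0.6153, -0.7013, 1.2178], [0.9329, 0.2308, -0.2763, 0.2695], [-0.0082, -0.7537, -0.6571, 0.785], [0.0, 0.0, 0.0, 1.0]]}
side {'camera_matrix': [[379.1783, 0.0, 315.5433], [0.0, 379.1783, 196.4678], [0.0, 0.0, 1.0]], 'cam_to_world': [[-0.8747, -0.2525, 0.4137, 0.0198], [-0.4843, 0.4883, -0.7259, 0.7501], [-0.0187, -0.8353, -0.5494, 0.6772], [0.0, 0.0, 0.0, 1.0]]}
wrist {'camera_matrix': [[309.7069, 0.0, 318.2082], [0.0, 309.7069, 197.9928], [0.0, 0.0, 1.0]], 'hand_eye': [[-0.0, -0.2986, 0.9544, -0.143], [1.0, 0.0002, 0.0001, -0.0007], [-0.0002, 0.9544, 0.2986, -0.0773], [0.0, 0.0, 0.0, 1.0]]}
```

View pics/scene0.png

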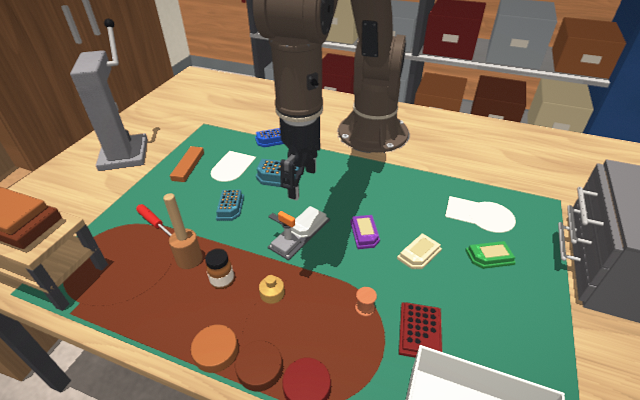

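View pics/side0.png

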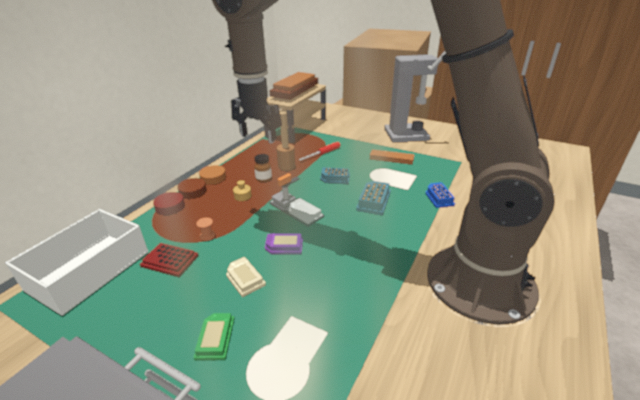

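View pics/wrist0.png

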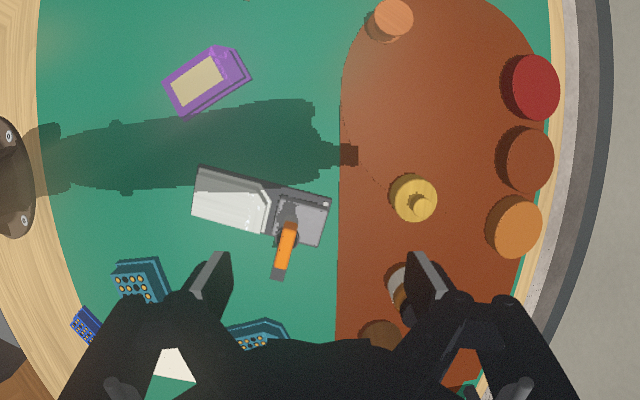

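```bash
cat > h.py <<'E'
import numpy as np, cv2
from scipy.spatial.transform import Rotation as R
from cell import sense, camera, calibration
def Rq(q): return R.from_quat([q[1],q[2],q[3],q[0]]).as_matrix()
def snap(name,tag):
    s=sense(); T=np.eye(4); T[:3,:3]=Rq(s['ee_rot']); T[:3,3]=s['tool_pos']
    p,d=camera(name); cv2.imwrite(f'pics/{tag}.png',p[:,:,::-1]); np.savez(f'pics/{tag}.npz',p=p,d=d,T=T)
    return p,d,T
def load(tag):
    z=np.load(f'pics/{tag}.npz'); return z['p'],z['d'],z['T']
def cloud(name,d,T=None):
    c=calibration(name); K=c['camera_matrix']; v,u=np.mgrid[0:400,0:640]
    x=(u-K[0,2])/K[0,0]; y=(v-K[1,2])/K[1,1]
    if name=='wrist':
        r=np.hypot(x,y); k=np.where(r>1e-9,np.tan(np.minimum(r,1.5))/np.maximum(r,1e-9),1); x,y=x*k,y*k; M=T@c['hand_eye']
    else: M=c['cam_to_world']
    P=np.stack([x*d,y*d,d],-1)
    return P@np.asarray(M)[:3,:3].T+np.asarray(M)[:3,3]
def proj(name,P,T=None):
    c=calibration(name); K=np.asarray(c['camera_matrix']); M=np.asarray(T@c['hand_eye'] if name=='wrist' else c['cam_to_world'])
    q=(np.atleast_2d(P)-M[:3,3])@M[:3,:3]
    if name=='wrist':
        r=np.hypot(q[:,0],q[:,1]); th=np.arctan2(r,q[:,2]); k=th/np.maximum(r,1e-9); x,y=q[:,0]*k,q[:,1]*k
    else: x,y=q[:,0]/q[:,2],q[:,1]/q[:,2]
    return np.stack([x*K[0,0]+K[0,2],y*K[1,1]+K[1,2]],-1)
E
python3 - <<'E'
from h import *
p=np.load('pics/scene0_p.npy'); d=np.load('pics/scene0_d.npy'); P=cloud('scene',d)
for n,(u,v) in dict(smallteal=(229,204),bigteal=(275,173),blue=(268,136),cream=(420,250),carrier=(305,225),knob=(286,219),purple=(366,230),jar=(218,258),maul=(176,200),weight=(271,288),spool=(366,295),green=(492,253)).items(): print(n,np.round(P[v,u],3))
# top masks
import itertools
for n,(u0,v0,u1,v1),(zl,zh) in (('smallteal',(205,180,255,225),(.026,.036)),('bigteal',(250,155,302,190),(.02,.05)),('cream',(390,225,450,275),(.02,.03)),('carrier',(260,195,340,265),(.02,.03))):
    Q=P[v0:v1,u0:u1].reshape(-1,3); zz=Q[:,2]; print(n,np.histogram(zz,bins=np.arange(-.01,.11,.005)))
    m=(zz>zl)&(zz<zh); r=cv2.minAreaRect((Q[m,:2]*1000).astype(np.float32)); print(r, Q[m].mean(0))
c=cv2.resize(p[120:280,190:350][:,:,::-1],None,fx=4.5,fy=3.5,interpolation=cv2.INTER_CUBIC); cv2.imwrite('pics/crop0.png',cv2.resize(p[120:270,190:340][:,:,::-1],(600,600),interpolation=cv2.INTER_CUBIC))
E
```

```text
smallteal [ 0.541 -0.26   0.033]
bigteal [ 0.383 -0.195  0.043]
blue [ 0.194 -0.313  0.03 ]
cream [0.515 0.26  0.025]
carrier [ 0.535 -0.037  0.025]
knob [ 0.601 -0.056  0.101]
purple [0.498 0.118 0.027]
jar [ 0.753 -0.154  0.086]
maul [ 0.553 -0.434  0.003]
weight [ 0.751 -0.029  0.034]
spool [0.704 0.175 0.048]
green [0.462 0.425 0.025]
smallteal (array([   0,  293, 1277,   70,   77,   34,   40,  154,  294,    2,    0,
          0,    0,    0,    0,    0,    0,    0,    0,    0,    0,    0,
          0]), array([-0.01 , -0.005,  0.   ,  0.005,  0.01 ,  0.015,  0.02 ,  0.025,
        0.03 ,  0.035,  0.04 ,  0.045,  0.05 ,  0.055,  0.06 ,  0.065,
        0.07 ,  0.075,  0.08 ,  0.085,  0.09 ,  0.095,  0.1  ,  0.105]))
((526.5394897460938, -271.56146240234375), (93.36383819580078, 55.496185302734375), 21.336278915405273) [ 0.52808394 -0.27069837  0.03063933]
bigteal (array([  0, 121, 453,  31,  55,  40,  24,  35,  33, 122, 237,   1,   0,
         0,   0,   0,   0,   0,   0,   0,   0,   0,   0]), array([-0.01 , -0.005,  0.   ,  0.005,  0.01 ,  0.015,  0.02 ,  0.025,
        0.03 ,  0.0
[... 606 characters left out ...]
 0.085,  0.09 ,  0.095,  0.1  ,  0.105]))
((507.9317626953125, 257.91607666015625), (55.601131439208984, 93.67623901367188), 65.71866607666016) [0.50967813 0.25785599 0.0244277 ]
carrier (array([   0,  760, 3086,  279,  141,   86,  150,  678,   21,   12,    7,
         11,   10,    9,    8,    4,   24,   70,   22,   24,   23,   23,
         81]), array([-0.01 , -0.005,  0.   ,  0.005,  0.01 ,  0.015,  0.02 ,  0.025,
        0.03 ,  0.035,  0.04 ,  0.045,  0.05 ,  0.055,  0.06 ,  0.065,
        0.07 ,  0.075,  0.08 ,  0.085,  0.09 ,  0.095,  0.1  ,  0.105]))
((549.15185546875, -50.05862045288086), (57.5037727355957, 170.63462829589844), 74.69064331054688) [ 0.55026843 -0.0467832   0.02615453]
```

View pics/crop0.png

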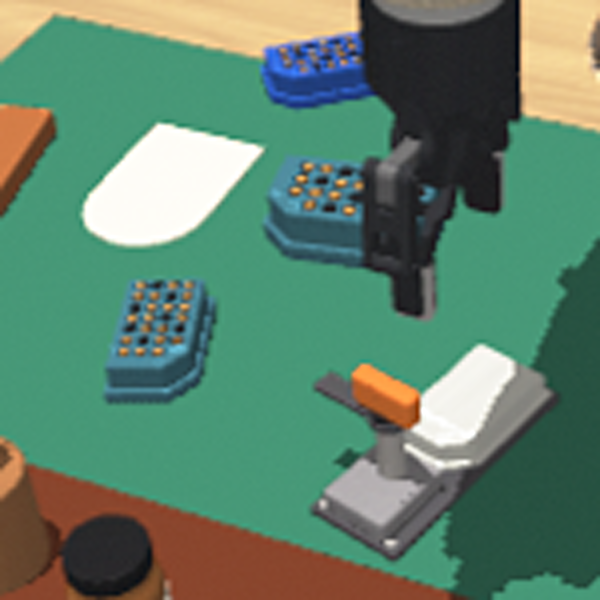

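```bash
python3 - <<'E'
from h import *
p=np.load('pics/scene0_p.npy')
a=cv2.resize(p[220:280,385:455][:,:,::-1],(467,400),interpolation=cv2.INTER_CUBIC)
p=np.load('pics/side0_p.npy')
b=cv2.resize(p[250:300,220:275][:,:,::-1],(330,300),interpolation=cv2.INTER_CUBIC)
o=np.zeros((400,800,3),np.uint8); o[:,:467]=a; o[:300,470:]=b; cv2.imwrite('pics/cream.png',o)
s=sense(); print(Rq(s['ee_rot']).round(3))
E
```

```text
[[-0.001  1.    -0.   ]
 [-0.    -0.    -1.   ]
 [-1.    -0.001  0.   ]]
```

View pics/cream.png

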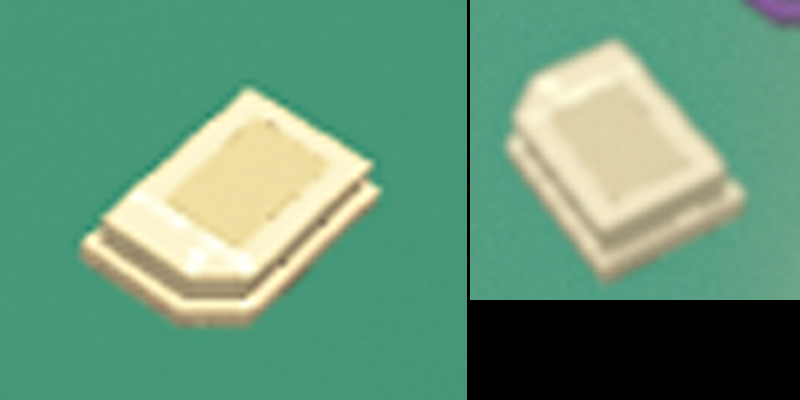

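```bash
python3 - <<'E'
from h import *
d=np.load('pics/scene0_d.npy'); P=cloud('scene',d)
for n,(u,v) in dict(h1=(173,205),h2=(176,215),h3=(178,222),head=(184,242),head2=(185,255),awl=(150,215)).items(): print(n,P[v,u].round(3))
Q=P[190:270,160:205].reshape(-1,3); m=(Q[:,2]>.1); print(Q[m].mean(0),Q[m].min(0),Q[m].max(0))
E
```

```text
h1 [ 0.729 -0.261  0.191]
h2 [ 0.729 -0.261  0.161]
h3 [ 0.728 -0.264  0.137]
head [ 0.735 -0.258  0.08 ]
head2 [ 0.75  -0.252  0.053]
awl [ 0.648 -0.442  0.026]
[ 0.7480793  -0.24580583  0.18678105] [ 0.71325927 -0.28217856  0.10001502] [1.21777113 0.26953383 0.78496654]
```

Call:
{"name": "carry_out", "arguments": {"steps": [{"dp":[0,-1.4,3.88]},{"dp":[0,-1.4,3.88]},{"dp":[0,-1.4,3.88]},{"dp":[0,-1.4,3.88]},{"dp":[0,-1.4,3.88]},{"dp":[0,-1.4,3.88]},{"dp":[0,-1.4,3.88]}]}}

```text
schema error: expected keys dp, rot, gripper
```

Call:
{"name": "carry_out", "arguments": {"steps": [{"dp":[0.7,0,0],"rot":[-8.5,0,0]},{"dp":[0.7,0,0],"rot":[-8.5,0,0]},{"dp":[0.7,0,0],"rot":[-8.5,0,0]},{"dp":[0.7,0,0],"rot":[-8.5,0,0]},{"dp":[0.7,0,0],"rot":[-8.5,0,0]},{"dp":[0.7,0,0],"rot":[-8.5,0,0]},{"dp":[0.7,0,0],"rot":[-8.5,0,0]},{"dp":[0.7,0,0],"rot":[-8.5,0,0]},{"dp":[0.7,0,0],"rot":[-8.5,0,0]}]}}

```text
schema error: expected keys dp, rot, gripper
```

Call:
{"name": "carry_out", "arguments": {"steps": [{"dp":[0.7,0,0],"rot":[-8.5,0,0]},{"dp":[0.7,0,0],"rot":[-8.5,0,0]},{"dp":[0.7,0,0],"rot":[-8.5,0,0]},{"dp":[0.7,0,0],"rot":[-8.5,0,0]},{"dp":[0,0,0]},{"dp":[0,0,0]}]}}

```text
schema error: expected keys dp, rot, gripper
```

Call:
{"name": "carry_out", "arguments": {"steps": [{"dp":[0,-1.4,3.88],"rot":[0,0,0],"gripper":0},{"dp":[0,-1.4,3.88],"rot":[0,0,0],"gripper":0},{"dp":[0,-1.4,3.88],"rot":[0,0,0],"gripper":0},{"dp":[0,-1.4,3.88],"rot":[0,0,0],"gripper":0},{"dp":[0,-1.4,3.88],"rot":[0,0,0],"gripper":0},{"dp":[0,-1.4,3.88],"rot":[0,0,0],"gripper":0},{"dp":[0,-1.4,3.88],"rot":[0,0,0],"gripper":0}]}}

```text
clock: 0.85
tool_pos: [0.5261, -0.273, 0.2312]
ee_rot: [0.5, 0.5, 0.5, -0.5]
wrist_force: [0.9, 0.9, 0.3]
grip_width: 0.0855
```

Call:
{"name": "carry_out", "arguments": {"steps": [{"dp":[0.7,0,0],"rot":[-8.5,0,0],"gripper":0},{"dp":[0.7,0,0],"rot":[-8.5,0,0],"gripper":0},{"dp":[0.7,0,0],"rot":[-8.5,0,0],"gripper":0},{"dp":[0.7,0,0],"rot":[-8.5,0,0],"gripper":0},{"dp":[0.7,0,0],"rot":[-8.5,0,0],"gripper":0},{"dp":[0.7,0,0],"rot":[-8.5,0,0],"gripper":0},{"dp":[0.7,0,0],"rot":[-8.5,0,0],"gripper":0}]}}

```text
clock: 1.55
tool_pos: [0.5268, -0.2716, 0.1818]
ee_rot: [0.683, 0.184, 0.683, -0.184]
wrist_force: [0.2, 0.3, -1.0]
grip_width: 0.0852
```

Call:
{"name": "carry_out", "arguments": {"steps": [{"dp":[0.7,0,0],"rot":[-8.5,0,0],"gripper":0},{"dp":[0.7,0,0],"rot":[-8.5,0,0],"gripper":0},{"dp":[0.7,0,0],"rot":[-8.5,0,0],"gripper":0},{"dp":[0.7,0,0],"rot":[-8.5,0,0],"gripper":0},{"dp":[0.7,0,0],"rot":[-8.5,0,0],"gripper":0},{"dp":[0.7,0,0],"rot":[-8.5,0,0],"gripper":0},{"dp":[0,0,0],"rot":[0,0,0],"gripper":0},{"dp":[0,0,0],"rot":[0,0,0],"gripper":0}]}}

```text
clock: 2.35
tool_pos: [0.5268, -0.2716, 0.1402]
ee_rot: [0.696, -0.124, 0.696, 0.124]
wrist_force: [0.1, 0.3, 0.3]
grip_width: 0.0851
```

```bash
cat >> h.py <<'E'
def poly(L=92,W=54,c=16):
    a,b=L/2000,W/2000; c=c/1000
    return np.array([[a,-b],[a,b-c],[a-c,b],[-a,b],[-a,-b]])
def inside_sd(Q,pl):  # signed distance (positive inside) convex ccw polygon via halfplanes
    o=np.full(len(Q),9.)
    for i in range(len(pl)):
        e=pl[(i+1)%len(pl)]-pl[i]; e=e/np.linalg.norm(e); n=np.array([-e[1],e[0]])
        o=np.minimum(o,(Q-pl[i])@n)
    return o
from scipy.optimize import least_squares
def fit(name,d,T,ztop,guess,tol=.004,L=92,W=54,c=16,win=.09,hi=None,exclude=None):
    """boundary of depth mask at top plane -> pose x,y,yaw. border pts are rays mid between in/out pixels, cut with plane z=ztop"""
    P=cloud(name,d,T); near=np.hypot(P[...,0]-guess[0],P[...,1]-guess[1])<win
    m0=near&(np.abs(P[...,2]-ztop)<tol)
    m=cv2.morphologyEx(m0.astype(np.uint8),cv2.MORPH_CLOSE,np.ones((9,9)))
    n,lab,st,_=cv2.connectedComponentsWithStats(m); k=1+np.argmax(st[1:,4]); m=(lab==k).astype(np.uint8)
    cam=(T@calibration(name)['hand_eye'])[:3,3] if name=='wrist' else np.asarray(calibration(name)['cam_to_world'])[:3,3]
    D1=cloud(name,np.ones_like(d),T)-cam
    H=cam+D1*((ztop-cam[2])/D1[...,2])[...,None]; H=H[...,:2]
    pts=[]
    for dv,du in ((0,1),(1,0)):
        a=m[:400-dv,:640-du]; b=m[dv:,du:]; e=a!=b
        pts.append(((H[:400-dv,:640-du]+H[dv:,du:])/2)[e])
    B=np.vstack(pts); pl=poly(L,W,c)
    def f(x):
        cc,s=np.cos(x[2]),np.sin(x[2]); q=(B-x[:2])@np.array([[cc,-s],[s,cc]])
        return inside_sd(q,pl)*1000
    r=least_squares(f,guess,loss='soft_l1',f_scale=.5,x_scale=[.001,.001,.01])
    inl=np.abs(f(r.x)); zt=np.median(P[...,2][m.astype(bool)&m0])
    return r.x,dict(rms_med=np.median(inl),n=len(B),frac=np.mean(inl<1),z=zt,area=m.sum()),m
def draw(name,p,T,pose,z,tag,L=92,W=54,c=16,box=None,sc=4):
    cc,s=np.cos(pose[2]),np.sin(pose[2]); q=poly(L,W,c)@np.array([[cc,s],[-s,cc]])+pose[:2]
    uv=proj(name,np.c_[q,np.full(len(q),z)],T)
    u0,v0=(uv.min(0)-25).astype(int).clip(0); u1,v1=(uv.max(0)+25).astype(int)
    im=cv2.resize(p[v0:v1,u0:u1,::-1],None,fx=sc,fy=sc,interpolation=cv2.INTER_CUBIC)
    cv2.polylines(im,[((uv-[u0,v0]+.5)*sc).astype(int)],True,(0,0,255),1)
    im=im[:600,:800]; cv2.imwrite(f'pics/{tag}.png',im); return uv.round(0).tolist()
def totool(T,pose):
    v=T[:3,:3].T@(np.r_[pose[:2],T[2,3]]-T[:3,3]); z=T[:3,2]; return v*100, np.degrees(pose[2]-np.arctan2(z[1],z[0]))
E
python3 - <<'E'
from h import *
p,d,T=snap('wrist','rv1')
x,i,m=fit('wrist',d,T,.030,[.5265,-.2716,np.radians(21.3)])
print(x,np.degrees(x[2]),i,'tool cm/deg',totool(T,x)); print(draw('wrist',p,T,x,.03,'rv1c'))
E
```

```text
[ 0.52406943 -0.27096369  0.37435096] 21.448729817811376 {'rms_med': np.float64(0.25966746547296904), 'n': 344, 'frac': np.float64(0.9883720930232558), 'z': np.float64(0.030492556978881646), 'area': np.uint64(6385)} tool cm/deg (array([ 1.45093232e-04,  1.58059946e-01, -2.33328920e-01]), np.float64(1.214557471663774))
[[290.0, 242.0], [332.0, 241.0], [350.0, 224.0], [350.0, 138.0], [284.0, 139.0]]
```

View pics/rv1.png

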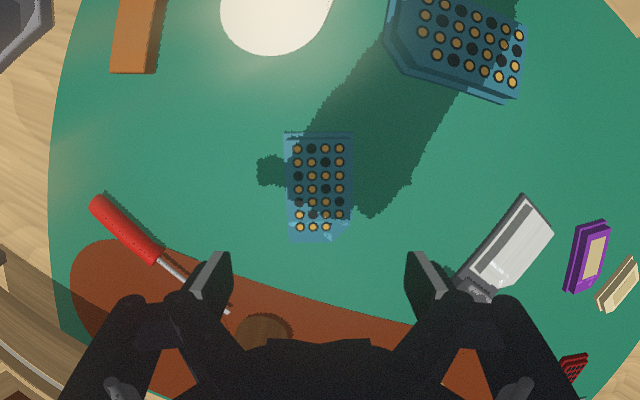

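View pics/rv1c.png

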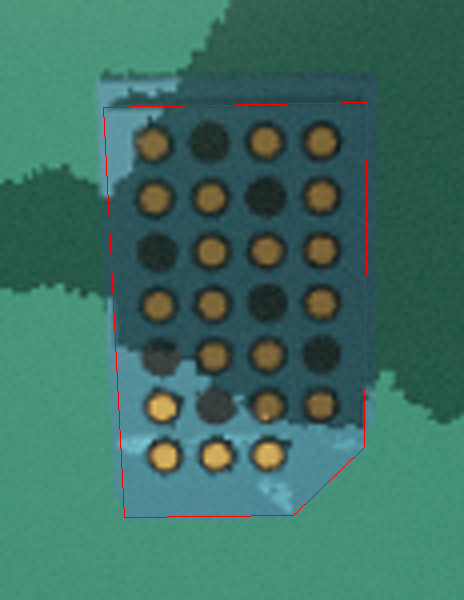

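Call:
{"name": "carry_out", "arguments": {"steps": [{"dp":[1.5,0.158,-0.233],"rot":[-1.21,0,0],"gripper":0},{"dp":[2.5,0,0],"rot":[0,0,0],"gripper":0},{"dp":[2.5,0,0],"rot":[0,0,0],"gripper":0},{"dp":[2.5,0,0],"rot":[0,0,0],"gripper":0},{"dp":[1.5,0,0],"rot":[0,0,0],"gripper":0},{"dp":[0.5,0,0],"rot":[0,0,0],"gripper":0},{"dp":[0,0,0],"rot":[0,0,0],"gripper":0},{"dp":[0,0,0],"rot":[0,0,0],"gripper":0}]}}

```text
clock: 3.2
tool_pos: [0.525, -0.2712, 0.0314]
ee_rot: [0.695, -0.133, 0.694, 0.133]
wrist_force: [0.1, -0.1, 0.7]
grip_width: 0.0853
```

```bash
python3 - <<'E'
from h import *
for i in range(3):
    s=sense(); print(s['tool_pos'],s['ee_rot'],s['clock'],s['joint_vel'].round(3))
E
```

```text
[ 0.52504689 -0.27119258  0.03136419] [ 0.69495619 -0.13327864  0.69403297  0.1326308 ] 3.2 [ 0.004 -0.008 -0.005 -0.002  0.    -0.002  0.001]
[ 0.52504689 -0.27119258  0.03136419] [ 0.69495619 -0.13327864  0.69403297  0.1326308 ] 3.2 [ 0.004 -0.008 -0.005 -0.002  0.    -0.002  0.001]
[ 0.52504689 -0.27119258  0.03136419] [ 0.69495619 -0.13327864  0.69403297  0.1326308 ] 3.2 [ 0.004 -0.008 -0.005 -0.002  0.    -0.002  0.001]
```

Call:
{"name": "carry_out", "arguments": {"steps": [{"dp":[0,0,0],"rot":[0,0,0],"gripper":0}]}}

```text
clock: 3.3
tool_pos: [0.5251, -0.2713, 0.0315]
ee_rot: [0.695, -0.133, 0.694, 0.133]
wrist_force: [0.0, -0.2, -0.1]
grip_width: 0.085
```

Call:
{"name": "carry_out", "arguments": {"steps": [{"dp":[0,0,0],"rot":[0,0,0],"gripper":0}]}}

```text
clock: 3.4
tool_pos: [0.5248, -0.2712, 0.0312]
ee_rot: [0.695, -0.133, 0.694, 0.133]
wrist_force: [0.4, -0.5, 0.6]
grip_width: 0.0853
```

Call:
{"name": "carry_out", "arguments": {"steps": [{"dp":[1.0,0,-0.08],"rot":[0,0,0],"gripper":0},{"dp":[0.8,0,0],"rot":[0,0,0],"gripper":0},{"dp":[0.4,0,0],"rot":[0,0,0],"gripper":0},{"dp":[0,0,0],"rot":[0,0,0],"gripper":80},{"dp":[0,0,0],"rot":[0,0,0],"gripper":130},{"dp":[0,0,0],"rot":[0,0,0],"gripper":130},{"dp":[0,0,0],"rot":[0,0,0],"gripper":130},{"dp":[0,0,0],"rot":[0,0,0],"gripper":130}]}}

```text
clock: 4.2
tool_pos: [0.5238, -0.2713, 0.0086]
ee_rot: [0.695, -0.133, 0.694, 0.133]
wrist_force: [0.2, -0.1, 1.3]
grip_width: 0.0526
```

Call:
{"name": "carry_out", "arguments": {"steps": [{"dp":[0,0,0],"rot":[0,0,0],"gripper":0},{"dp":[0,0,0],"rot":[0,0,0],"gripper":0},{"dp":[0,0,0],"rot":[0,0,0],"gripper":0},{"dp":[0,0,0],"rot":[0,0,0],"gripper":0},{"dp":[-1.1,0,0],"rot":[0,0,0],"gripper":0},{"dp":[-4,0,0],"rot":[0,0,0],"gripper":0},{"dp":[-4,0,0],"rot":[0,0,0],"gripper":0},{"dp":[-4,0,0],"rot":[0,0,0],"gripper":0},{"dp":[0,0,0],"rot":[0,0,0],"gripper":0},{"dp":[0,0,0],"rot":[0,0,0],"gripper":0}]}}

```text
clock: 5.2
tool_pos: [0.5241, -0.2716, 0.141]
ee_rot: [0.695, -0.134, 0.694, 0.132]
wrist_force: [-0.8, 0.8, -1.2]
grip_width: 0.0855
```

```bash
python3 - <<'E'
from h import *
for k in range(3):
    p,d,T=snap('wrist',f'rv2_{k}')
    x,i,m=fit('wrist',d,T,.030,[.5241,-.2710,np.radians(21.3)])
    print(T[:3,3].round(4),x,np.degrees(x[2]),i['rms_med'],i['z'],'tool cm/deg',totool(T,x))
E
```

```text
[ 0.5241 -0.2716  0.141 ] [ 0.52403749 -0.26995182  0.37572229] 21.527301469909077 0.2481515430084874 0.0304867750478999 tool cm/deg (array([-0.00023137,  0.15090713,  0.05533373]), np.float64(-0.17252104167963203))
[ 0.5232 -0.2713  0.1396] [ 0.52391023 -0.26999708  0.37645831] 21.569472314015076 0.2568261673790203 0.03049571755030661 tool cm/deg (array([-3.26753753e-05,  9.45415270e-02,  1.13579003e-01]), np.float64(-0.12642322397154881))
[ 0.5227 -0.2711  0.1387] [ 0.52379112 -0.26998908  0.37323653] 21.384877648067622 0.3075155612691539 0.030471465542816295 tool cm/deg (array([-9.67501340e-05,  6.68464527e-02,  1.40898570e-01]), np.float64(-0.31397953080166574))
```

```bash
python3 - <<'E'
from h import *
for k in range(6):
    p,d,T=snap('wrist',f'rv3_{k}')
    x,i,m=fit('wrist',d,T,.030,[.5241,-.2710,np.radians(21.3)])
    print(T[:3,3].round(4),x.round(5),np.degrees(x[2]).round(2),'tool cm/deg',totool(T,x),sense()['joint_vel'].round(3))
E
```

```text
[ 0.5226 -0.271   0.1383] [ 0.5238  -0.26991  0.37474] 21.47 tool cm/deg (array([-1.50882062e-04,  5.70029914e-02,  1.52203895e-01]), np.float64(-0.23463169194423686)) [-0.     0.004 -0.001 -0.001  0.001 -0.    -0.001]
[ 0.5226 -0.271   0.1381] [ 0.5238  -0.2699   0.37437] 21.45 tool cm/deg (array([-0.00014945,  0.05511389,  0.14853528]), np.float64(-0.2557391027290147)) [-0.002  0.001  0.    -0.004 -0.002  0.001 -0.001]
[ 0.5227 -0.271   0.1381] [ 0.52377 -0.26993  0.37329] 21.39 tool cm/deg (array([-1.18119132e-04,  5.62017353e-02,  1.35394516e-01]), np.float64(-0.32095570516871064)) [ 0.001 -0.001 -0.    -0.005  0.001  0.001 -0.001]
[ 0.5229 -0.271   0.1382] [ 0.52375 -0.26997  0.3739 ] 21.42 tool cm/deg (array([-5.89831562e-05,  6.23957446e-02,  1.16978682e-01]), np.float64(-0.2888400950318323)) [-0.001 -0.003 -0.001 -0.005  0.001  0.001  0.   ]
[ 0.523  -0.271   0.1384] [ 0.52372 -0.26998  0.37574] 21.53 tool cm/deg (array([-2.05738472e-05,  7.19110668e-02,  1.03794297e-01]), np.float64(-0.18133900397036942)) [ 0.002 -0.004 -0.001 -0.005 -0.001 -0.     0.001]
[ 0.5232 -0.2711  0.1386] [ 0.52392 -0.26993  0.37534] 21.51 tool cm/deg (array([-1.45697580e-05,  7.68888817e-02,  1.10537794e-01]), np.float64(-0.2073216726959421)) [ 0.001 -0.005 -0.001 -0.002 -0.     0.001  0.001]
```

Call:
{"name": "carry_out", "arguments": {"steps": [{"dp":[3.5,0,0],"rot":[0,0,0],"gripper":0},{"dp":[3.5,0,0],"rot":[0,0,0],"gripper":0},{"dp":[3.0,0,0],"rot":[0,0,0],"gripper":0},{"dp":[2.0,0,0],"rot":[0,0,0],"gripper":0},{"dp":[1.0,0,0],"rot":[0,0,0],"gripper":0},{"dp":[0,0,0],"rot":[0,0,0],"gripper":0},{"dp":[0,0,0],"rot":[0,0,0],"gripper":0},{"dp":[0,0,0],"rot":[0,0,0],"gripper":0}]}}

```text
clock: 6.45
tool_pos: [0.5244, -0.2716, 0.0106]
ee_rot: [0.695, -0.134, 0.694, 0.133]
wrist_force: [0.4, -0.4, -0.2]
grip_width: 0.0851
```

Call:
{"name": "carry_out", "arguments": {"steps": [{"dp":[0,0,0],"rot":[0,0,0],"gripper":80},{"dp":[0,0,0],"rot":[0,0,0],"gripper":130},{"dp":[0,0,0],"rot":[0,0,0],"gripper":130},{"dp":[0,0,0],"rot":[0,0,0],"gripper":130},{"dp":[0,0,0],"rot":[0,0,0],"gripper":130}]}}

```text
clock: 6.95
tool_pos: [0.5239, -0.2715, 0.0103]
ee_rot: [0.695, -0.133, 0.694, 0.133]
wrist_force: [-1.3, -0.5, 6.4]
grip_width: 0.0523
```

```bash
python3 - <<'E'
from h import *
for k in range(4):
    p,d,T=snap('wrist',f'rvh_{k}'); s=sense(); z=T[:3,2]
    print(T[:3,3].round(5),np.degrees(np.arctan2(z[1],z[0])).round(2),T[:3,0].round(4),s['wrist_force'].round(1),s['grip_width'])
E
```

```text
[ 0.52394 -0.27152  0.01031] 21.69 [ 1.1e-03 -7.0e-04 -1.0e+00] [-1.5  0.6  6.9] 0.05295755432235317
[ 0.52391 -0.2715   0.0103 ] 21.69 [ 1.e-03 -7.e-04 -1.e+00] [-1.8  0.3  8.4] 0.052273901389211515
[ 0.52394 -0.27149  0.0103 ] 21.7 [ 1.1e-03 -7.0e-04 -1.0e+00] [-1.9  0.4  7.1] 0.05258155652353121
[ 0.52392 -0.27151  0.0103 ] 21.69 [ 1.e-03 -7.e-04 -1.e+00] [-1.3  0.7  7. ] 0.05262648587886123
```

View pics/rvh_3.png

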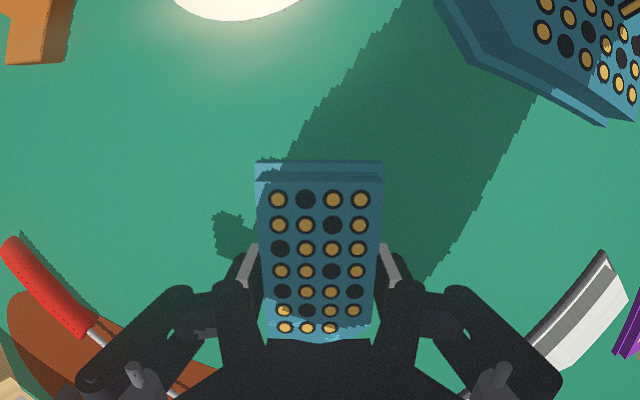

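```bash
python3 - <<'E'
from h import *
d=np.load('pics/scene0_d.npy'); T=np.eye(4)
print(fit('scene',d,T,.026,[.525,-.036,np.radians(-15)],win=.065)[:2])
print(fit('scene',d,T,.024,[.508,.258,np.radians(-24.3)])[:2])
d=np.load('pics/wrist0_d.npy'); T[:3,:3]=Rq([.5,.5,.5,-.5]); T[:3,3]=[.62449,0,.2305]
print(fit('wrist',d,T,.026,[.525,-.036,np.radians(-15)],win=.065)[:2])
E
```

```text
(array([ 0.51742643, -0.03874006, -0.22036358]), {'rms_med': np.float64(2.88109845800035), 'n': 138, 'frac': np.float64(0.2318840579710145), 'z': np.float64(0.026504129882450767), 'area': np.uint64(582)})
(array([ 0.50928265,  0.25811862, -0.43167881]), {'rms_med': np.float64(1.2610478139523424), 'n': 140, 'frac': np.float64(0.38571428571428573), 'z': np.float64(0.024448428047017357), 'area': np.uint64(655)})
(array([ 0.51552272, -0.03923711, -0.27083241]), {'rms_med': np.float64(0.580165100527285), 'n': 272, 'frac': np.float64(0.7573529411764706), 'z': np.float64(0.026134075825103464), 'area': np.uint64(2998)})
```

Call:
{"name": "carry_out", "arguments": {"steps": [{"dp":[0,0,0],"rot":[0,0,0],"gripper":0},{"dp":[0,0,0],"rot":[0,0,0],"gripper":0},{"dp":[0,0,0],"rot":[0,0,0],"gripper":0},{"dp":[-1,0,0],"rot":[0,0,0],"gripper":0},{"dp":[-4,0,0],"rot":[0,0,0],"gripper":0},{"dp":[-4,0,0],"rot":[0,0,0],"gripper":0},{"dp":[-4,0,0],"rot":[0,0,0],"gripper":0},{"dp":[0,3.65,1.3],"rot":[0,0,0],"gripper":0},{"dp":[0,3.65,1.3],"rot":[0,0,0],"gripper":0},{"dp":[0,3.65,1.3],"rot":[0,0,0],"gripper":0}]}}

```text
clock: 8.15
tool_pos: [0.5192, -0.154, 0.1405]
ee_rot: [0.695, -0.133, 0.694, 0.133]
wrist_force: [0.5, 1.0, 0.2]
grip_width: 0.0855
```

Call:
{"name": "carry_out", "arguments": {"steps": [{"dp":[0,3.65,1.3],"rot":[0,0,0],"gripper":0},{"dp":[0,3.65,1.3],"rot":[0,0,0],"gripper":0},{"dp":[0,3.65,1.3],"rot":[0,0,0],"gripper":0},{"dp":[0,0,0],"rot":[7.44,0,0],"gripper":0},{"dp":[0,0,0],"rot":[7.44,0,0],"gripper":0},{"dp":[0,0,0],"rot":[7.44,0,0],"gripper":0},{"dp":[0,0,0],"rot":[7.44,0,0],"gripper":0},{"dp":[0,0,0],"rot":[7.44,0,0],"gripper":0},{"dp":[0,0,0],"rot":[0,0,0],"gripper":0},{"dp":[0,0,0],"rot":[0,0,0],"gripper":0}]}}

```text
clock: 9.15
tool_pos: [0.5151, -0.0388, 0.1398]
ee_rot: [0.701, 0.094, 0.701, -0.094]
wrist_force: [-0.4, -0.3, 0.4]
grip_width: 0.0854
```

```bash
sed -i 's/np.ones((9,9))/np.ones((CL,CL))/; s/exclude=None)/CL=9)/' h.py; python3 - <<'E'
from h import *
for k in range(5):
    p,d,T=snap('wrist',f'ca_{k}')
    x,i,m=fit('wrist',d,T,.026,[.5155,-.0392,np.radians(-15.5)],CL=3)
    print(T[:3,3].round(4),x,np.degrees(x[2]),i['rms_med'],i['frac'],i['z'],'tool cm/deg',totool(T,x))
print(draw('wrist',p,T,x,.026,'cac'))
E
```

```text
[ 0.5151 -0.0388  0.1398] [ 0.51311633 -0.03908014 -0.2698808 ] -15.463030664372717 0.2594833420665986 1.0 0.026406200960805426 tool cm/deg (array([-9.50083294e-05, -8.01115931e-02, -1.80425944e-01]), np.float64(-0.20296972664543195))
[ 0.515  -0.0388  0.1397] [ 0.51311209 -0.03906604 -0.26962507] -15.448378432640576 0.27703752513445756 1.0 0.026403856353787614 tool cm/deg (array([-7.44890914e-05, -7.49101957e-02, -1.79674043e-01]), np.float64(-0.17332390083343155))
[ 0.515  -0.0389  0.1395] [ 0.51308607 -0.03908328 -0.26987574] -15.462740840212314 0.28811419123014187 1.0 0.026391001260308133 tool cm/deg (array([-4.71926578e-05, -6.87115468e-02, -1.80871049e-01]), np.float64(-0.13944745116524945))
[ 0.515  -0.0389  0.1395] [ 0.51300722 -0.0390796  -0.27039285] -15.492368851095677 0.28525123155955134 1.0 0.02637840077208828 tool cm/deg (array([-2.08465018e-05, -6.51436452e-02, -1.85441869e-01]), np.float64(-0.13450264921724917))
[ 0.515  -0.039   0.1394] [ 0.51306007 -0.03905762 -0.27026023] -15.484770576682957 0.29430003456612164 1.0 0.02639238839044261 tool cm/deg (array([-2.35801671e-05, -5.94776558e-02, -1.85913077e-01]), np.float64(-0.08937125631360966))
[[287.0, 241.0], [329.0, 241.0], [347.0, 225.0], [349.0, 140.0], [284.0, 140.0]]
```

View pics/ca_4.png

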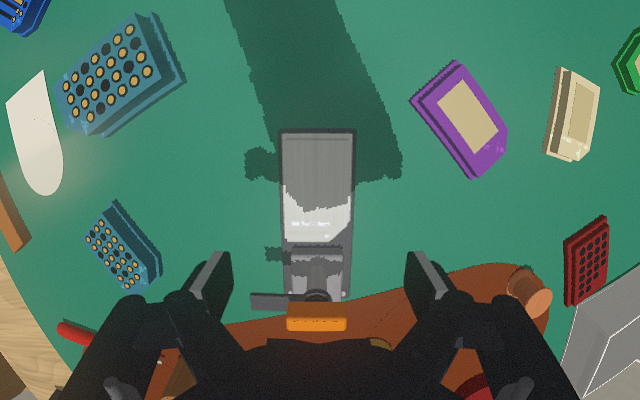

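View pics/cac.png

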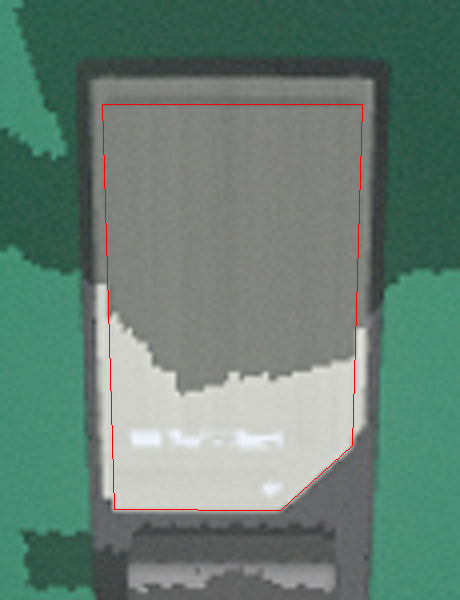

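Call:
{"name": "carry_out", "arguments": {"steps": [{"dp":[0,-3.7,1.17],"rot":[0,0,0],"gripper":0},{"dp":[0,-3.7,1.17],"rot":[0,0,0],"gripper":0},{"dp":[0,-3.7,1.17],"rot":[0,0,0],"gripper":0},{"dp":[0,-3.7,1.17],"rot":[0,0,0],"gripper":0},{"dp":[0,-3.7,1.17],"rot":[0,0,0],"gripper":0},{"dp":[0,-3.7,1.17],"rot":[0,0,0],"gripper":0},{"dp":[0,0,0],"rot":[-7.41,0,0],"gripper":0},{"dp":[0,0,0],"rot":[-7.41,0,0],"gripper":0},{"dp":[0,0,0],"rot":[-7.41,0,0],"gripper":0},{"dp":[0,0,0],"rot":[-7.41,0,0],"gripper":0}]}}

```text
clock: 10.4
tool_pos: [0.5232, -0.2718, 0.1392]
ee_rot: [0.701, -0.089, 0.702, 0.089]
wrist_force: [0.4, -0.5, -0.1]
grip_width: 0.0855
```

Call:
{"name": "carry_out", "arguments": {"steps": [{"dp":[0,0,0],"rot":[-7.41,0,0],"gripper":0},{"dp":[0,0,0],"rot":[0,0,0],"gripper":0},{"dp":[0,0,0],"rot":[0,0,0],"gripper":0},{"dp":[0,0,0],"rot":[0,0,0],"gripper":0}]}}

```text
clock: 10.8
tool_pos: [0.5233, -0.2716, 0.1393]
ee_rot: [0.695, -0.131, 0.695, 0.131]
wrist_force: [0.3, -0.1, -0.1]
grip_width: 0.0852
```

```bash
python3 - <<'E'
from h import *
X=[]
for k in range(4):
    p,d,T=snap('wrist',f'rv4_{k}')
    x,i,m=fit('wrist',d,T,.030,[.5241,-.2710,np.radians(21.3)],CL=9); X.append(x)
    print(T[:3,3].round(4),np.degrees(np.arctan2(T[1,2],T[0,2])).round(2),x.round(5),np.degrees(x[2]).round(2),'tool cm/deg',totool(T,x))
x=np.mean(X,0); a=np.radians(21.69); d=x[:2]-[.52393,-.2715]
print('mean',x,'rel grip2: y',d@[-np.sin(a),np.cos(a)],'z',d@[np.cos(a),np.sin(a)],np.degrees(x[2])-21.69)
E
```

```text
[ 0.5233 -0.2716  0.1393] 21.39 [ 0.52406 -0.27017  0.37498] 21.48 tool cm/deg (array([2.40700529e-06, 1.09016067e-01, 1.27962154e-01]), np.float64(0.09156577177298562))
[ 0.5233 -0.2716  0.1393] 21.44 [ 0.52394 -0.27023  0.37453] 21.46 tool cm/deg (array([-1.08856686e-05,  1.06011596e-01,  1.06788592e-01]), np.float64(0.021873702057164816))
[ 0.5233 -0.2716  0.1393] 21.47 [ 0.52396 -0.27019  0.37492] 21.48 tool cm/deg (array([-1.31505308e-05,  1.04502935e-01,  1.06786911e-01]), np.float64(0.012810332544367767))
[ 0.5234 -0.2716  0.1393] 21.49 [ 0.52397 -0.2702   0.37514] 21.49 tool cm/deg (array([-1.63188230e-05,  1.03816373e-01,  1.06854940e-01]), np.float64(0.003851979954114348))
mean [ 0.52398309 -0.27019557  0.37489161] rel grip2: y 0.00119245621554056 z 0.0005314269553336032 -0.21029279753804886
```

Call:
{"name": "carry_out", "arguments": {"steps": [{"dp":[3.5,-0.016,0.05],"rot":[-0.2,0,0],"gripper":0},{"dp":[3.5,0,0],"rot":[0,0,0],"gripper":0},{"dp":[3.0,0,0],"rot":[0,0,0],"gripper":0},{"dp":[2.0,0,0],"rot":[0,0,0],"gripper":0},{"dp":[0.9,0,0],"rot":[0,0,0],"gripper":0},{"dp":[0,0,0],"rot":[0,0,0],"gripper":0},{"dp":[0,0,0],"rot":[0,0,0],"gripper":0},{"dp":[0,0,0],"rot":[0,0,0],"gripper":80},{"dp":[0,0,0],"rot":[0,0,0],"gripper":130},{"dp":[0,0,0],"rot":[0,0,0],"gripper":130}]}}

```text
clock: 12.0
tool_pos: [0.5245, -0.2719, 0.0117]
ee_rot: [0.695, -0.134, 0.694, 0.133]
wrist_force: [-1.6, 0.0, 8.1]
grip_width: 0.0526
```

Call:
{"name": "carry_out", "arguments": {"steps": [{"dp":[0,0,0],"rot":[0,0,0],"gripper":130},{"dp":[0,0,0],"rot":[0,0,0],"gripper":130},{"dp":[0,0,0],"rot":[0,0,0],"gripper":130},{"dp":[0,0,0],"rot":[0,0,0],"gripper":130}]}}

```text
clock: 12.4
tool_pos: [0.5245, -0.2719, 0.0117]
ee_rot: [0.695, -0.134, 0.694, 0.133]
wrist_force: [-0.8, -0.0, 7.8]
grip_width: 0.0528
```

```bash
python3 - <<'E'
from h import *
for k in range(2):
    p,d,T=snap('wrist',f'rvg_{k}'); s=sense(); z=T[:3,2]
    print(T[:3,3].round(5),np.degrees(np.arctan2(z[1],z[0])).round(2),T[:3,0].round(4),s['wrist_force'].round(1),s['grip_width'])
E
```

```text
[ 0.52454 -0.27193  0.01167] 21.74 [ 0.0017 -0.001  -1.    ] [-0.2  0.5  7.6] 0.052538428011635975
[ 0.52455 -0.27195  0.01166] 21.74 [ 1.7e-03 -9.0e-04 -1.0e+00] [-1.   1.1  7.1] 0.05267312908226327
```

Call:
{"name": "carry_out", "arguments": {"steps": [{"dp":[-0.5,0,0],"rot":[0,0,0],"gripper":130},{"dp":[-1.5,0,0],"rot":[0,0,0],"gripper":130},{"dp":[-3,0,0],"rot":[0,0,0],"gripper":130},{"dp":[-3,0,0],"rot":[0,0,0],"gripper":130},{"dp":[-3,0,0],"rot":[0,0,0],"gripper":130},{"dp":[-1,1,0.35],"rot":[0,0,0],"gripper":130},{"dp":[0,3,1.0],"rot":[0,0,0],"gripper":130},{"dp":[0,3,1.0],"rot":[0,0,0],"gripper":130},{"dp":[0,3,1.0],"rot":[0,0,0],"gripper":130}]}}

```text
clock: 13.4
tool_pos: [0.5173, -0.1645, 0.1305]
ee_rot: [0.694, -0.133, 0.694, 0.134]
wrist_force: [-0.4, 0.6, -1.1]
grip_width: 0.0527
```

Call:
{"name": "carry_out", "arguments": {"steps": [{"dp":[0,3,1.0],"rot":[0,0,0],"gripper":130},{"dp":[0,3,1.0],"rot":[0,0,0],"gripper":130},{"dp":[0,3,1.05],"rot":[0,0,0],"gripper":130},{"dp":[0,2.96,1.08],"rot":[0,0,0],"gripper":130},{"dp":[0,0,0],"rot":[7.4,0,0],"gripper":130},{"dp":[0,0,0],"rot":[7.4,0,0],"gripper":130},{"dp":[0,0,0],"rot":[7.4,0,0],"gripper":130},{"dp":[0,0,0],"rot":[7.4,0,0],"gripper":130},{"dp":[0,0,0],"rot":[7.4,0,0],"gripper":130},{"dp":[0,0,0],"rot":[0,0,0],"gripper":130}]}}

```text
clock: 14.4
tool_pos: [0.5114, -0.0391, 0.1304]
ee_rot: [0.701, 0.094, 0.701, -0.094]
wrist_force: [1.2, 0.4, -1.6]
grip_width: 0.0525
```

```bash
cat >> h.py <<'E'
def heldfit(tag,ztoolup,L=92,W=54,c=16):
    """held plate top plane at tool x=-ztoolup(m): returns (ztool,ytool,yaw) of plate in tool frame using virtual level tool"""
    p,d,T=load(tag); V=np.eye(4); V[:3,:3]=np.array([[0,0,1.],[0,1,0],[-1,0,0]]); # tool x->-z, y->y, z->x
    return fit('wrist',d,V,ztoolup,[0,0,0],L=L,W=W,c=c)
E
python3 - <<'E'
from h import *
for t in ('rvg_0','rvg_1'):
    x,i,m=heldfit(t,.030-.01167); print(t,(x[:2]*1000).round(2),np.degrees(x[2]).round(2),i)
for k in range(2):
    p,d,T=snap('wrist',f'rvt_{k}'); s=sense(); z=T[:3,2]
    print(T[:3,3].round(5),np.degrees(np.arctan2(z[1],z[0])).round(2),T[:3,0].round(4),s['wrist_force'].round(1),s['grip_width'])
    x,i,m=heldfit(f'rvt_{k}',.030-.01167); print((x[:2]*1000).round(2),np.degrees(x[2]).round(2),i)
E
```

```text
rvg_0 [-1.44  1.04] -0.19 {'rms_med': np.float64(0.38001759143368313), 'n': 730, 'frac': np.float64(0.6602739726027397), 'z': np.float64(0.01886454970965816), 'area': np.uint64(19225)}
rvg_1 [-1.36  1.04] -0.13 {'rms_med': np.float64(0.32841797807837103), 'n': 730, 'frac': np.float64(0.647945205479452), 'z': np.float64(0.0188592898088668), 'area': np.uint64(19217)}
[ 0.51138 -0.03912  0.13035] -15.32 [-4.e-04  0.e+00 -1.e+00] [-0.8  0.5 -0.9] 0.052418606200845375
[-1.5  1. ] -0.11 {'rms_med': np.float64(0.3922874804765733), 'n': 732, 'frac': np.float64(0.662568306010929), 'z': np.float64(0.018865265150875818), 'area': np.uint64(19228)}
[ 0.51145 -0.03923  0.13034] -15.05 [-4.e-04 -1.e-04 -1.e+00] [-0.   0.6 -1.1] 0.0527853429671053
[-1.41  1.01] -0.09 {'rms_med': np.float64(0.3505589784377604), 'n': 732, 'frac': np.float64(0.6707650273224044), 'z': np.float64(0.018867333009658233), 'area': np.uint64(19214)}
```

View pics/rvt_1.png

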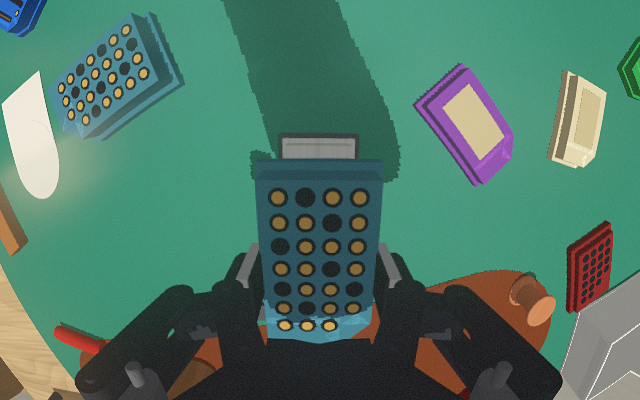

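Call:
{"name": "carry_out", "arguments": {"steps": [{"dp":[1.5,-0.063,0.139],"rot":[0.2,0,0],"gripper":130},{"dp":[2.5,0,0],"rot":[0,0,0],"gripper":130},{"dp":[2.5,0,0],"rot":[0,0,0],"gripper":130},{"dp":[1.5,0,0],"rot":[0,0,0],"gripper":130},{"dp":[0.5,0,0],"rot":[0,0,0],"gripper":130},{"dp":[0,0,0],"rot":[0,0,0],"gripper":130},{"dp":[0,0,0],"rot":[0,0,0],"gripper":130},{"dp":[0,0,0],"rot":[0,0,0],"gripper":130},{"dp":[0,0,0],"rot":[0,0,0],"gripper":130}]}}

```text
clock: 15.4
tool_pos: [0.5136, -0.0409, 0.0461]
ee_rot: [0.701, 0.095, 0.7, -0.095]
wrist_force: [1.3, -0.7, -1.7]
grip_width: 0.0527
```

```bash
cat >> h.py <<'E'
def where(tag,tgt,yaw_t,n=2):
    for k in range(n):
        p,d,T=snap('wrist',f'{tag}_{k}'); s=sense(); z=T[:3,2]; yaw=np.degrees(np.arctan2(z[1],z[0])); e=np.r_[np.asarray(tgt)-T[:2,3],0]
        v=T[:3,:3].T@e
        print(T[:3,3].round(5),'yaw',yaw.round(2),'need dp y,z cm',(v[1:]*100).round(3),'rotx',round(yaw-yaw_t,2),'xax',T[:3,0].round(4),'F',s['wrist_force'].round(1),'M',s['wrist_torque'].round(2),'w',round(s['grip_width'],4),'t',s['clock'])
E
python3 - <<'E'
from h import *
where('pl1',[.51263,-.04020],-15.26,3)
E
```

```text
[ 0.51363 -0.0409   0.04608] yaw -15.43 need dp y,z cm [ 0.041 -0.115] rotx -0.17 xax [ 1.4e-03 -1.0e-04 -1.0e+00] F [-0.8  1.4 -2. ] M [0.   0.   0.05] w 0.0524 t 15.45
[ 0.51356 -0.0409   0.04597] yaw -15.43 need dp y,z cm [ 0.043 -0.108] rotx -0.17 xax [ 1.2e-03 -1.0e-04 -1.0e+00] F [ 0.2  0.1 -0.9] M [-0.   -0.   -0.02] w 0.0526 t 15.5
[ 0.51346 -0.04089  0.04584] yaw -15.44 need dp y,z cm [ 0.045 -0.098] rotx -0.18 xax [ 0.001 -0.    -1.   ] F [ 0.2 -0.2 -1.6] M [-0.05 -0.    0.01] w 0.0527 t 15.55
```

Call:
{"name": "carry_out", "arguments": {"steps": [{"dp":[0,0.045,-0.04],"rot":[-0.17,0,0],"gripper":130},{"dp":[0,0,0],"rot":[0,0,0],"gripper":130},{"dp":[0,0,0],"rot":[0,0,0],"gripper":130},{"dp":[0,0,0],"rot":[0,0,0],"gripper":130},{"dp":[0,0,0],"rot":[0,0,0],"gripper":130}]}}

```text
clock: 16.05
tool_pos: [0.5128, -0.0403, 0.0453]
ee_rot: [0.701, 0.094, 0.701, -0.094]
wrist_force: [-0.6, -0.2, -0.2]
grip_width: 0.0527
```

```bash
python3 - <<'E'
from h import *
where('pl2',[.51263,-.04020],-15.26,3)
E
```

```text
[ 0.51285 -0.04034  0.04531] yaw -15.28 need dp y,z cm [ 0.008 -0.025] rotx -0.02 xax [ 0. -0. -1.] F [ 0.4  0.4 -1.7] M [0.01 0.   0.01] w 0.0526 t 16.1
[ 0.51285 -0.04031  0.04529] yaw -15.27 need dp y,z cm [ 0.004 -0.024] rotx -0.01 xax [-0.  0. -1.] F [-0.9 -0.4 -1.3] M [ 0.04 -0.04 -0.02] w 0.0529 t 16.15
[ 0.51285 -0.04035  0.0453 ] yaw -15.28 need dp y,z cm [ 0.008 -0.025] rotx -0.02 xax [ 0. -0. -1.] F [ 0.1  0.2 -0.5] M [ 0.01  0.07 -0.03] w 0.0525 t 16.2
```

Call:
{"name": "carry_out", "arguments": {"steps": [{"dp":[0.15,0.007,-0.025],"rot":[0,0,0],"gripper":130},{"dp":[0.15,0,0],"rot":[0,0,0],"gripper":130},{"dp":[0.15,0,0],"rot":[0,0,0],"gripper":130},{"dp":[0.15,0,0],"rot":[0,0,0],"gripper":130},{"dp":[0,0,0],"rot":[0,0,0],"gripper":130},{"dp":[0,0,0],"rot":[0,0,0],"gripper":130},{"dp":[0,0,0],"rot":[0,0,0],"gripper":130}]}}

```text
clock: 16.9
tool_pos: [0.5127, -0.0402, 0.0394]
ee_rot: [0.701, 0.094, 0.701, -0.094]
wrist_force: [0.2, 0.4, -0.2]
grip_width: 0.0522
```

```bash
python3 - <<'E'
from h import *
where('pl3',[.51263,-.04020],-15.26,2)
E
```

```text
[ 0.51266 -0.04018  0.03935] yaw -15.28 need dp y,z cm [-0.002 -0.003] rotx -0.02 xax [ 1.e-04  0.e+00 -1.e+00] F [-0.3  0.3 -0.7] M [-0.04 -0.03 -0.03] w 0.053 t 16.95
[ 0.51267 -0.0402   0.03937] yaw -15.28 need dp y,z cm [-0.001 -0.004] rotx -0.02 xax [ 1.e-04 -0.e+00 -1.e+00] F [ 0.5 -0.2 -0.4] M [-0.    0.06  0.01] w 0.0524 t 17.0
```

Perfectly on target. Lower on into engagement, 1 mm per row.

Call:
{"name": "carry_out", "arguments": {"steps": [{"dp":[0.1,0,0],"rot":[0,0,0],"gripper":130},{"dp":[0.1,0,0],"rot":[0,0,0],"gripper":130},{"dp":[0.1,0,0],"rot":[0,0,0],"gripper":130},{"dp":[0,0,0],"rot":[0,0,0],"gripper":130}]}}

```text
clock: 17.4
tool_pos: [0.5125, -0.0402, 0.0361]
ee_rot: [0.701, 0.094, 0.701, -0.094]
wrist_force: [1.0, -0.4, -0.6]
grip_width: 0.0528
```

Call:
{"name": "carry_out", "arguments": {"steps": [{"dp":[0.1,0,0],"rot":[0,0,0],"gripper":130},{"dp":[0.1,0,0],"rot":[0,0,0],"gripper":130},{"dp":[0.1,0,0],"rot":[0,0,0],"gripper":130},{"dp":[0,0,0],"rot":[0,0,0],"gripper":130}]}}

```text
clock: 17.8
tool_pos: [0.5125, -0.0402, 0.0332]
ee_rot: [0.701, 0.094, 0.701, -0.094]
wrist_force: [-0.2, 0.1, -0.8]
grip_width: 0.0532
```

Call:
{"name": "carry_out", "arguments": {"steps": [{"dp":[0.06,0,0],"rot":[0,0,0],"gripper":130},{"dp":[0.06,0,0],"rot":[0,0,0],"gripper":130},{"dp":[0,0,0],"rot":[0,0,0],"gripper":130}]}}

```text
clock: 18.1
tool_pos: [0.5126, -0.0402, 0.032]
ee_rot: [0.701, 0.094, 0.701, -0.094]
wrist_force: [0.3, 0.0, -1.0]
grip_width: 0.0526
```

Call:
{"name": "carry_out", "arguments": {"steps": [{"dp":[0.04,0,0],"rot":[0,0,0],"gripper":130},{"dp":[0.03,0,0],"rot":[0,0,0],"gripper":130},{"dp":[0,0,0],"rot":[0,0,0],"gripper":130}]}}

```text
clock: 18.4
tool_pos: [0.5127, -0.0402, 0.0317]
ee_rot: [0.701, 0.094, 0.701, -0.094]
wrist_force: [-1.9, 1.1, 3.8]
grip_width: 0.0525
```

Call:
{"name": "carry_out", "arguments": {"steps": [{"dp":[0,0,0],"rot":[0,0,0],"gripper":90},{"dp":[0,0,0],"rot":[0,0,0],"gripper":40},{"dp":[0,0,0],"rot":[0,0,0],"gripper":0},{"dp":[0,0,0],"rot":[0,0,0],"gripper":0},{"dp":[-0.8,0,0],"rot":[0,0,0],"gripper":0},{"dp":[-3,0,0],"rot":[0,0,0],"gripper":0},{"dp":[-4,0,0],"rot":[0,0,0],"gripper":0},{"dp":[-4,0,0],"rot":[0,0,0],"gripper":0},{"dp":[-1,0,0],"rot":[0,0,0],"gripper":0},{"dp":[0,0,0],"rot":[0,0,0],"gripper":0}]}}

```text
clock: 19.4
tool_pos: [0.5139, -0.0402, 0.1616]
ee_rot: [0.702, 0.094, 0.699, -0.094]
wrist_force: [0.5, 0.5, -0.2]
grip_width: 0.0852
```

Call:
{"name": "carry_out", "arguments": {"steps": [{"dp":[0,0,0],"rot":[0,0,0],"gripper":0},{"dp":[0,0,0],"rot":[0,0,0],"gripper":0},{"dp":[0,0,0],"rot":[0,0,0],"gripper":0},{"dp":[0,0,0],"rot":[0,0,0],"gripper":0}]}}

```text
clock: 19.8
tool_pos: [0.5121, -0.0401, 0.1585]
ee_rot: [0.7, 0.094, 0.701, -0.094]
wrist_force: [-0.1, -0.0, -0.6]
grip_width: 0.0854
```

```bash
python3 - <<'E'
from h import *
for k in range(4):
    p,d,T=snap('wrist',f'st_{k}')
    x,i,m=fit('wrist',d,T,.050,[.5131,-.0391,np.radians(-15.5)],CL=9)
    print(T[:3,3].round(4),np.degrees(np.arctan2(T[1,2],T[0,2])).round(2),x.round(5),np.degrees(x[2]).round(2),i['rms_med'],i['frac'],i['z'],'tool cm/deg',totool(T,x))
P=cloud('wrist',d,T); c,s=np.cos(x[2]),np.sin(x[2]); q=(P[...,:2]-x[:2])@np.array([[c,-s],[s,c]]); mm=m.astype(bool)&(abs(P[...,2]-.05)<.003)
A=np.c_[q[mm],np.ones(mm.sum())]; print('plane slopes x,y, z0',np.linalg.lstsq(A,P[...,2][mm],rcond=None)[0])
E
```

```text
[ 0.5121 -0.0401  0.1585] -15.27 [ 0.51259 -0.03946 -0.26821] -15.37 0.37509617238233395 0.9738372093023255 0.05052913628051717 tool cm/deg (array([-8.18070146e-05,  7.84409232e-02,  3.02517040e-02]), np.float64(-0.1016851737022148))
[ 0.5123 -0.0401  0.1587] -15.27 [ 0.51253 -0.03946 -0.26916] -15.42 0.17864495987462709 0.9911764705882353 0.050530879995246414 tool cm/deg (array([-2.73670095e-05,  7.23651446e-02,  7.51755652e-03]), np.float64(-0.15612454602951825))
[ 0.5123 -0.0402  0.1589] -15.27 [ 0.51251 -0.0395  -0.26962] -15.45 0.27037563329749237 0.9941860465116279 0.050533105015792945 tool cm/deg (array([-1.34298843e-05,  6.92011593e-02, -2.36789726e-03]), np.float64(-0.181593387692647))
[ 0.5125 -0.0402  0.159 ] -15.27 [ 0.51237 -0.03942 -0.26761] -15.33 0.3579024204081703 0.9970760233918129 0.050502127977920475 tool cm/deg (array([ 1.07395439e-05,  7.12841610e-02, -2.80220754e-02]), np.float64(-0.06259140418043585))
plane slopes x,y, z0 [-8.14715888e-05 -3.38173283e-04  5.05129766e-02]
```

View pics/st_3.png

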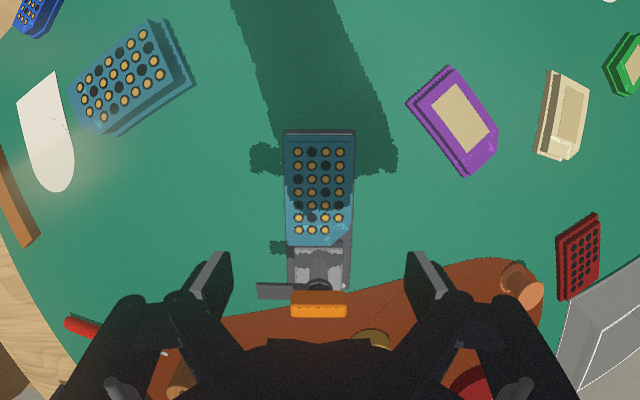

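Call:
{"name": "carry_out", "arguments": {"steps": [{"dp":[0,4.08,-1.21],"rot":[0,0,0],"gripper":0},{"dp":[0,4.08,-1.21],"rot":[0,0,0],"gripper":0},{"dp":[0,4.08,-1.21],"rot":[0,0,0],"gripper":0},{"dp":[0,4.08,-1.21],"rot":[0,0,0],"gripper":0},{"dp":[0,4.08,-1.21],"rot":[0,0,0],"gripper":0},{"dp":[0,4.08,-1.21],"rot":[0,0,0],"gripper":0},{"dp":[0,4.08,-1.21],"rot":[0,0,0],"gripper":0},{"dp":[1.2,0,0],"rot":[4.6,0,0],"gripper":0},{"dp":[1.2,0,0],"rot":[4.6,0,0],"gripper":0},{"dp":[0,0,0],"rot":[0,0,0],"gripper":0}]}}

```text
clock: 21.0
tool_pos: [0.5051, 0.2574, 0.1339]
ee_rot: [0.69, 0.149, 0.692, -0.151]
wrist_force: [-1.3, -0.6, 0.6]
grip_width: 0.0853
```

Call:
{"name": "carry_out", "arguments": {"steps": [{"dp":[0,0,0],"rot":[0,0,0],"gripper":0},{"dp":[0,0,0],"rot":[0,0,0],"gripper":0}]}}

```text
clock: 21.2
tool_pos: [0.5066, 0.2575, 0.1361]
ee_rot: [0.691, 0.15, 0.691, -0.149]
wrist_force: [-0.6, 0.1, -0.3]
grip_width: 0.0853
```

```bash
python3 - <<'E'
from h import *
for k in range(2):
    p,d,T=snap('wrist',f'cv_{k}')
    x,i,m=fit('wrist',d,T,.024,[.5075,.258,np.radians(-24.5)],CL=9)
    print(T[:3,3].round(4),np.degrees(np.arctan2(T[1,2],T[0,2])).round(2),x.round(5),np.degrees(x[2]).round(2),i['rms_med'],i['frac'],i['z'],'tool cm/deg',totool(T,x))
draw('wrist',p,T,x,.024,'cvc')
E
```

```text
[0.5066 0.2575 0.1361] -24.41 [ 0.5065   0.25944 -0.42556] -24.38 0.38758887618312204 0.9970588235294118 0.02455238632022466 tool cm/deg (array([ 6.30642473e-05,  1.73968211e-01, -8.81107825e-02]), np.float64(0.022513767910131686))
[0.5066 0.2576 0.1361] -24.43 [ 0.50646  0.25952 -0.42418] -24.3 0.30429390155393976 0.9911242603550295 0.02456049967352386 tool cm/deg (array([ 8.44432295e-05,  1.71743574e-01, -9.66993116e-02]), np.float64(0.12204707842115071))
```

View pics/cvc.png

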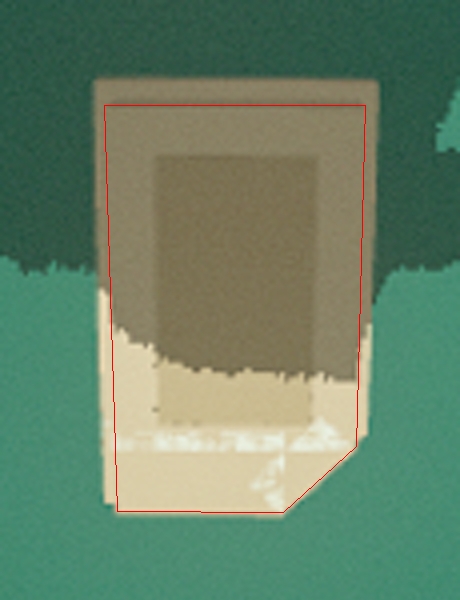

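View pics/cv_1.png

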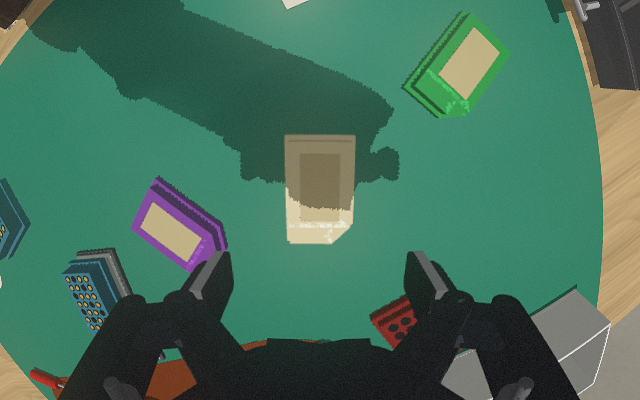

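Call:
{"name": "carry_out", "arguments": {"steps": [{"dp":[2.5,0.07,-0.09],"rot":[-0.2,0,0],"gripper":0},{"dp":[3.0,0,0],"rot":[0,0,0],"gripper":0},{"dp":[3.0,0,0],"rot":[0,0,0],"gripper":0},{"dp":[2.0,0,0],"rot":[0,0,0],"gripper":0},{"dp":[1.0,0,0],"rot":[0,0,0],"gripper":0},{"dp":[0.5,0,0],"rot":[0,0,0],"gripper":0},{"dp":[0.3,0,0],"rot":[0,0,0],"gripper":0},{"dp":[0,0,0],"rot":[0,0,0],"gripper":0},{"dp":[0,0,0],"rot":[0,0,0],"gripper":0},{"dp":[0,0,0],"rot":[0,0,0],"gripper":0}]}}

```text
clock: 22.3
tool_pos: [0.5061, 0.2589, 0.0132]
ee_rot: [0.692, 0.149, 0.691, -0.148]
wrist_force: [0.0, 0.5, -0.2]
grip_width: 0.0857
```

Call:
{"name": "carry_out", "arguments": {"steps": [{"dp":[0.38,0,0],"rot":[0,0,0],"gripper":0},{"dp":[0,0,0],"rot":[0,0,0],"gripper":0},{"dp":[0,0,0],"rot":[0,0,0],"gripper":0}]}}

```text
clock: 22.6
tool_pos: [0.5056, 0.2586, 0.0085]
ee_rot: [0.691, 0.149, 0.691, -0.149]
wrist_force: [0.2, 0.1, 0.9]
grip_width: 0.0858
```

Call:
{"name": "carry_out", "arguments": {"steps": [{"dp":[0,0,0],"rot":[0,0,0],"gripper":80},{"dp":[0,0,0],"rot":[0,0,0],"gripper":130},{"dp":[0,0,0],"rot":[0,0,0],"gripper":130},{"dp":[0,0,0],"rot":[0,0,0],"gripper":130},{"dp":[0,0,0],"rot":[0,0,0],"gripper":130}]}}

```text
clock: 23.1
tool_pos: [0.5057, 0.2587, 0.009]
ee_rot: [0.691, 0.149, 0.691, -0.149]
wrist_force: [-0.6, -1.6, 5.1]
grip_width: 0.0526
```

```bash
python3 - <<'E'
from h import *
where('cvg1',[.506,.2585],-24.2,2)
E
```

```text
[0.50568 0.25866 0.00905] yaw -24.28 need dp y,z cm [-0.002  0.036] rotx -0.08 xax [ 3.e-04 -0.e+00 -1.e+00] F [-2.1 -1.1  5.4] M [-0.2   0.34 -0.  ] w 0.0526 t 23.15
[0.50569 0.25869 0.00906] yaw -24.28 need dp y,z cm [-0.004  0.036] rotx -0.08 xax [ 3.e-04  0.e+00 -1.e+00] F [-1.2 -0.3  6.3] M [-0.17  0.31 -0.02] w 0.0521 t 23.2
```

```bash
python3 - <<'E'
from h import *
for t in ('cvg1_0','cvg1_1'):
    x,i,m=heldfit(t,.024-.00905); print(t,(x[:2]*1000).round(2),np.degrees(x[2]).round(2),i)
E
```

```text
cvg1_0 [-0.33  0.76] -0.1 {'rms_med': np.float64(0.2791040841581532), 'n': 714, 'frac': np.float64(0.6918767507002801), 'z': np.float64(0.015471093715590717), 'area': np.uint64(18543)}
cvg1_1 [-0.31  0.77] -0.06 {'rms_med': np.float64(0.2912823813983542), 'n': 714, 'frac': np.float64(0.7002801120448179), 'z': np.float64(0.015471006633698325), 'area': np.uint64(18562)}
```

Call:
{"name": "carry_out", "arguments": {"steps": [{"dp":[-0.5,0,0],"rot":[0,0,0],"gripper":130},{"dp":[-1.5,0,0],"rot":[0,0,0],"gripper":130},{"dp":[-3,0,0],"rot":[0,0,0],"gripper":130},{"dp":[-4,0,0],"rot":[0,0,0],"gripper":130},{"dp":[-4,0,0],"rot":[0,0,0],"gripper":130},{"dp":[-1,0,0],"rot":[0,0,0],"gripper":130}]}}

```text
clock: 23.8
tool_pos: [0.5074, 0.26, 0.1532]
ee_rot: [0.693, 0.15, 0.69, -0.147]
wrist_force: [0.1, 0.8, -1.7]
grip_width: 0.0525
```

```bash
cat >> h.py <<'E'
def held2(tag,zt,pre=None):
    p,d,T=load(tag); V=np.eye(4); V[:3,:3]=np.array([[0,0,1.],[0,1,0],[-1,0,0]])
    x,i,m=fit('wrist',d,V,zt,[0,0,0])
    cam=(V@calibration('wrist')['hand_eye'])[:3,3]; D1=cloud('wrist',np.ones_like(d),V)-cam
    H=(cam+D1*((zt-cam[2])/D1[...,2])[...,None])[...,:2]
    e=m[:-1]!=m[1:]; B=((H[:-1]+H[1:])/2)[e]; top=B[(np.abs(B[:,1])<.022)&(B[:,0]<-.03)]
    e=m[:,:-1]!=m[:,1:]; B=((H[:,:-1]+H[:,1:])/2)[e]; s=B[(B[:,0]>-.043)&(B[:,0]<-.015)]
    l=np.median(s[s[:,1]<0,1]); r=np.median(s[s[:,1]>0,1])
    return 'back edge z mm',np.median(top[:,0])*1e3,'sides',l*1e3,r*1e3,'mid',(l+r)*500
E
python3 - <<'E'
from h import *
print(held2('rvg_0',.030-.01167)); print(held2('rvt_1',.030-.01167)); print(held2('cvg1_0',.024-.00905))
where('cvt',[.51183,-.04042],-15.25,1); print(held2('cvt_0',.024-.00905))
E
```

```text
('back edge z mm', np.float64(-47.22241699779921), 'sides', np.float64(-26.204148740621818), np.float64(27.994806148672573), 'mid', np.float64(0.8953287040253787))
('back edge z mm', np.float64(-47.235003787503594), 'sides', np.float64(-26.273277181545335), np.float64(27.879476134533117), 'mid', np.float64(0.803099476493891))
('back edge z mm', np.float64(-46.39643780742921), 'sides', np.float64(-26.314630800320657), np.float64(27.83222318011401), 'mid', np.float64(0.7587961898966773))
[0.50744 0.25998 0.15321] yaw -24.28 need dp y,z cm [-27.203  12.75 ] rotx -9.03 xax [ 0.0056  0.0034 -1.    ] F [ 0.1  0.4 -1.4] M [ 0.01 -0.08  0.05] w 0.0526 t 23.85
('back edge z mm', np.float64(-46.379063816518645), 'sides', np.float64(-26.266577259401068), np.float64(27.853795116616674), 'mid', np.float64(0.7936089286078047))
```

```bash
python3 - <<'E'
from h import *
print(held2('rvh_3',.030-.0103));print(held2('rvh_2',.030-.0103)); print(held2('rvg_1',.030-.01167)); print(held2('cvg1_1',.024-.00905))
E
```

```text
('back edge z mm', np.float64(-47.12144892122279), 'sides', np.float64(-26.159772806345998), np.float64(28.07745394891985), 'mid', np.float64(0.9588405712869265))
('back edge z mm', np.float64(-47.12144892122279), 'sides', np.float64(-26.159772806345998), np.float64(28.07745394891985), 'mid', np.float64(0.9588405712869265))
('back edge z mm', np.float64(-47.22280713475347), 'sides', np.float64(-26.204519455720742), np.float64(27.994558721212343), 'mid', np.float64(0.8950196327458005))
('back edge z mm', np.float64(-46.391498118057584), 'sides', np.float64(-26.31499890734296), np.float64(27.831973662139518), 'mid', np.float64(0.7584873773982796))
```

Call:
{"name": "carry_out", "arguments": {"steps": [{"dp":[0,-3.4,1.59],"rot":[0,0,0],"gripper":130},{"dp":[0,-3.4,1.59],"rot":[0,0,0],"gripper":130},{"dp":[0,-3.4,1.59],"rot":[0,0,0],"gripper":130},{"dp":[0,-3.4,1.59],"rot":[0,0,0],"gripper":130},{"dp":[0,-3.4,1.59],"rot":[0,0,0],"gripper":130},{"dp":[0,-3.4,1.59],"rot":[0,0,0],"gripper":130},{"dp":[0,-3.4,1.59],"rot":[0,0,0],"gripper":130},{"dp":[0,-3.4,1.59],"rot":[0,0,0],"gripper":130},{"dp":[0,0,0],"rot":[-4.5,0,0],"gripper":130},{"dp":[0,0,0],"rot":[-4.5,0,0],"gripper":130}]}}

```text
clock: 24.85
tool_pos: [0.5087, -0.0434, 0.1472]
ee_rot: [0.7, 0.094, 0.702, -0.094]
wrist_force: [0.3, 1.1, -1.0]
grip_width: 0.0525
```

Call:
{"name": "carry_out", "arguments": {"steps": [{"dp":[0,0,0],"rot":[0,0,0],"gripper":130},{"dp":[0,0,0],"rot":[0,0,0],"gripper":130},{"dp":[0,0,0],"rot":[0,0,0],"gripper":130},{"dp":[0,0,0],"rot":[0,0,0],"gripper":130}]}}

```text
clock: 25.25
tool_pos: [0.5097, -0.0413, 0.1484]
ee_rot: [0.701, 0.094, 0.701, -0.094]
wrist_force: [0.8, -0.3, -1.0]
grip_width: 0.0524
```

```bash
python3 - <<'E'
from h import *
where('cp1',[.51168,-.04038],-15.25,1)
E
```

```text
[ 0.50966 -0.0413   0.14842] yaw -15.3 need dp y,z cm [0.142 0.17 ] rotx -0.05 xax [-3.e-04  0.e+00 -1.e+00] F [ 0.8  0.1 -0.3] M [ 0.02 -0.01 -0.01] w 0.0526 t 25.3
```

Call:
{"name": "carry_out", "arguments": {"steps": [{"dp":[1.5,0.14,0.17],"rot":[-0.05,0,0],"gripper":130},{"dp":[2.5,0,0],"rot":[0,0,0],"gripper":130},{"dp":[2.3,0,0],"rot":[0,0,0],"gripper":130},{"dp":[1.3,0,0],"rot":[0,0,0],"gripper":130},{"dp":[0.5,0,0],"rot":[0,0,0],"gripper":130},{"dp":[0,0,0],"rot":[0,0,0],"gripper":130},{"dp":[0,0,0],"rot":[0,0,0],"gripper":130},{"dp":[0,0,0],"rot":[0,0,0],"gripper":130},{"dp":[0,0,0],"rot":[0,0,0],"gripper":130},{"dp":[0,0,0],"rot":[0,0,0],"gripper":130}]}}

```text
clock: 26.3
tool_pos: [0.5121, -0.0408, 0.0681]
ee_rot: [0.701, 0.094, 0.701, -0.094]
wrist_force: [0.4, -0.3, -1.2]
grip_width: 0.0527
```

```bash
python3 - <<'E'
from h import *
where('cp2',[.51168,-.04038],-15.25,2)
E
```

```text
[ 0.51207 -0.04076  0.0681 ] yaw -15.23 need dp y,z cm [ 0.027 -0.047] rotx 0.02 xax [ 9.e-04 -1.e-04 -1.e+00] F [ 0.2 -0.6 -1.4] M [-0.07  0.05 -0.04] w 0.0527 t 26.35
[ 0.51196 -0.04073  0.06798] yaw -15.23 need dp y,z cm [ 0.026 -0.036] rotx 0.02 xax [ 7.e-04 -0.e+00 -1.e+00] F [ 0.2 -0.2 -1.6] M [-0.06  0.03 -0.03] w 0.0522 t 26.4
```

Call:
{"name": "carry_out", "arguments": {"steps": [{"dp":[0.2,0.026,0.0],"rot":[0,0,0],"gripper":130},{"dp":[0.2,0,0],"rot":[0,0,0],"gripper":130},{"dp":[0.1,0,0],"rot":[0,0,0],"gripper":130},{"dp":[0,0,0],"rot":[0,0,0],"gripper":130},{"dp":[0,0,0],"rot":[0,0,0],"gripper":130},{"dp":[0,0,0],"rot":[0,0,0],"gripper":130}]}}

```text
clock: 27.0
tool_pos: [0.5119, -0.0404, 0.0627]
ee_rot: [0.701, 0.094, 0.701, -0.094]
wrist_force: [-0.5, 0.1, -1.5]
grip_width: 0.0521
```

```bash
python3 - <<'E'
from h import *
where('cp3',[.51168,-.04038],-15.25,2)
E
```

```text
[ 0.51187 -0.04044  0.06265] yaw -15.22 need dp y,z cm [ 0.001 -0.02 ] rotx 0.03 xax [ 1.e-04  0.e+00 -1.e+00] F [ 0.3  0.8 -1.9] M [ 0.03  0.02 -0.01] w 0.0525 t 27.05
[ 0.51187 -0.04048  0.06264] yaw -15.23 need dp y,z cm [ 0.005 -0.021] rotx 0.02 xax [ 1.e-04 -0.e+00 -1.e+00] F [ 0.3 -1.  -1.7] M [ 0.01  0.01 -0.04] w 0.0522 t 27.1
```

Call:
{"name": "carry_out", "arguments": {"steps": [{"dp":[0.1,0,-0.012],"rot":[0,0,0],"gripper":130},{"dp":[0.1,0,0],"rot":[0,0,0],"gripper":130},{"dp":[0.1,0,0],"rot":[0,0,0],"gripper":130},{"dp":[0.08,0,0],"rot":[0,0,0],"gripper":130},{"dp":[0.04,0,0],"rot":[0,0,0],"gripper":130},{"dp":[0,0,0],"rot":[0,0,0],"gripper":130}]}}

```text
clock: 27.7
tool_pos: [0.5117, -0.0404, 0.0583]
ee_rot: [0.701, 0.094, 0.701, -0.094]
wrist_force: [0.9, -0.0, -0.6]
grip_width: 0.0525
```

Call:
{"name": "carry_out", "arguments": {"steps": [{"dp":[0.06,0,0],"rot":[0,0,0],"gripper":130},{"dp":[0.06,0,0],"rot":[0,0,0],"gripper":130},{"dp":[0,0,0],"rot":[0,0,0],"gripper":130}]}}

```text
clock: 28.0
tool_pos: [0.5117, -0.0404, 0.0572]
ee_rot: [0.701, 0.094, 0.701, -0.094]
wrist_force: [-0.7, 0.1, -1.2]
grip_width: 0.0523
```

Call:
{"name": "carry_out", "arguments": {"steps": [{"dp":[0.1,0,0],"rot":[0,0,0],"gripper":130},{"dp":[0.1,0,0],"rot":[0,0,0],"gripper":130},{"dp":[0.1,0,0],"rot":[0,0,0],"gripper":130},{"dp":[0.04,0,0],"rot":[0,0,0],"gripper":130},{"dp":[0,0,0],"rot":[0,0,0],"gripper":130}]}}

```text
clock: 28.5
tool_pos: [0.5117, -0.0404, 0.0537]
ee_rot: [0.701, 0.094, 0.701, -0.094]
wrist_force: [0.8, 0.3, -1.6]
grip_width: 0.0521
```

Call:
{"name": "carry_out", "arguments": {"steps": [{"dp":[0.05,0,0],"rot":[0,0,0],"gripper":130},{"dp":[0.04,0,0],"rot":[0,0,0],"gripper":130},{"dp":[0,0,0],"rot":[0,0,0],"gripper":130}]}}

```text
clock: 28.8
tool_pos: [0.5117, -0.0404, 0.0531]
ee_rot: [0.701, 0.094, 0.701, -0.094]
wrist_force: [-0.0, -0.6, 1.7]
grip_width: 0.0524
```

Call:
{"name": "carry_out", "arguments": {"steps": [{"dp":[0,0,0],"rot":[0,0,0],"gripper":90},{"dp":[0,0,0],"rot":[0,0,0],"gripper":40},{"dp":[0,0,0],"rot":[0,0,0],"gripper":0},{"dp":[0,0,0],"rot":[0,0,0],"gripper":0},{"dp":[-0.8,0,0],"rot":[0,0,0],"gripper":0},{"dp":[-3,0,0],"rot":[0,0,0],"gripper":0},{"dp":[-4,0,0],"rot":[0,0,0],"gripper":0},{"dp":[-4,0,0],"rot":[0,0,0],"gripper":0},{"dp":[-1,0,0],"rot":[0,0,0],"gripper":0},{"dp":[0,0,0],"rot":[0,0,0],"gripper":0}]}}

```text
clock: 29.8
tool_pos: [0.5129, -0.0404, 0.1831]
ee_rot: [0.702, 0.094, 0.699, -0.094]
wrist_force: [-0.2, 0.6, 0.3]
grip_width: 0.0855
```

Call:
{"name": "carry_out", "arguments": {"steps": [{"dp":[0,0,0],"rot":[0,0,0],"gripper":0},{"dp":[0,0,0],"rot":[0,0,0],"gripper":0}]}}

```text
clock: 30.0
tool_pos: [0.5107, -0.0405, 0.1795]
ee_rot: [0.7, 0.094, 0.702, -0.094]
wrist_force: [0.5, 0.2, -1.8]
grip_width: 0.0853
```

```bash
python3 - <<'E'
from h import *
for k in range(2):
    p,d,T=snap('wrist',f'fin_{k}')
    x,i,m=fit('wrist',d,T,.068,[.5125,-.0395,np.radians(-15.5)],CL=9,win=.065)
    print(T[:3,3].round(4),np.degrees(np.arctan2(T[1,2],T[0,2])).round(2),x.round(5),np.degrees(x[2]).round(2),i['rms_med'],i['frac'],i['z'],'tool cm/deg',totool(T,x))
P=cloud('wrist',d,T); c,s=np.cos(x[2]),np.sin(x[2]); q=(P[...,:2]-x[:2])@np.array([[c,-s],[s,c]]); mm=m.astype(bool)&(abs(P[...,2]-.068)<.003)
A=np.c_[q[mm],np.ones(mm.sum())]; print('plane slopes x,y, z0',np.linalg.lstsq(A,P[...,2][mm],rcond=None)[0])
# knob top
K=(abs(P[...,2]-.103)<.003)&(abs(q[...,0]-.08)<.03)&(abs(q[...,1])<.04)&(p[...,0]>150)&(p[...,2]<100)
print(K.sum()); r=cv2.minAreaRect((q[K]*1000).astype(np.float32)); print('knob top in stack frame',r, np.median(P[...,2][K]))
snap('scene','scene1')
E
```

```text
[ 0.5107 -0.0405  0.1795] -15.23 [ 0.51248 -0.03996 -0.26344] -15.09 0.44547875649779045 0.9823529411764705 0.06851535260439401 tool cm/deg (array([-0.0004562 ,  0.09841789,  0.15646374]), np.float64(0.13233653785578606))
[ 0.5107 -0.0405  0.1795] -15.22 [ 0.51244 -0.03999 -0.26355] -15.1 0.41937273906758177 0.9852941176470589 0.06849871615267353 tool cm/deg (array([-0.00047113,  0.09077942,  0.15279579]), np.float64(0.11732097445722671))
plane slopes x,y, z0 [ 0.00098357 -0.00052105  0.06848742]
656
knob top in stack frame ((80.29104614257812, 0.5250911712646484), (45.251686096191406, 14.404352188110352), 88.77064514160156) 0.10314906020071436
```

View pics/fin_1.png

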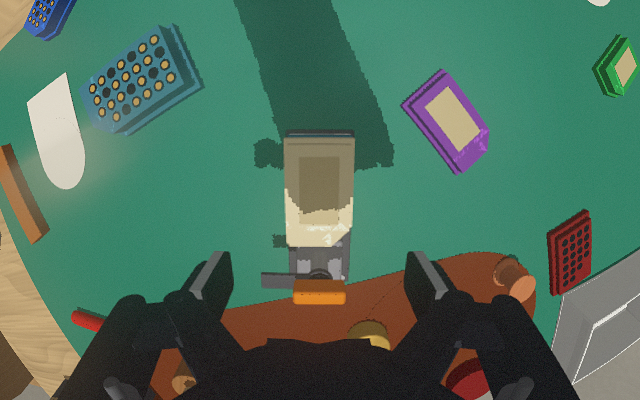

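```bash
python3 - <<'E'
from h import *
s=sense(); print(s['joints'].round(3),s['tool_pos'],s['clock'])
print(totool(*(lambda T:(T,np.array([.5900,-.0612,0])))(load('fin_1')[2])))
E
python3 - <<'E'
import cv2
p=cv2.imread('pics/scene1.png'); cv2.imwrite('pics/s1c.png',cv2.resize(p[120:270,190:340],(600,600),interpolation=cv2.INTER_CUBIC))
E
```

```text
[ 0.196  0.328 -0.281  1.891  0.11   0.94   1.169] [ 0.51107028 -0.04039897  0.17978861] 30.15
(array([-0.02210403,  0.08042921,  8.1937976 ]), np.float64(15.217535057423989))
```

View pics/s1c.png

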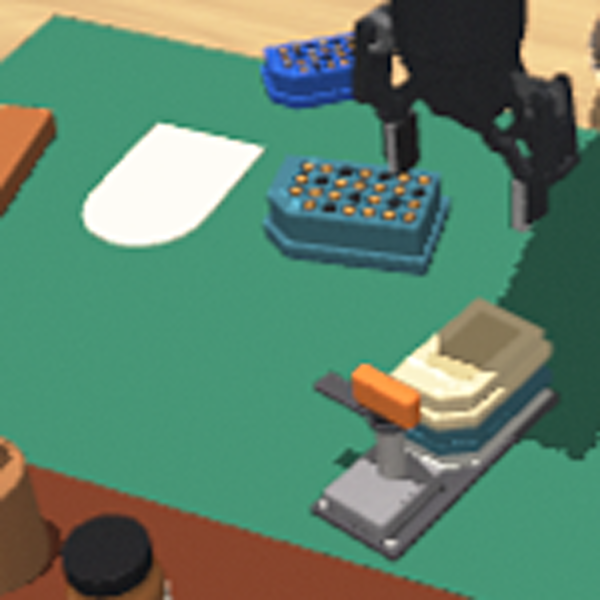

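Call:
{"name": "carry_out", "arguments": {"steps": [{"dp":[0,0.08,4.1],"rot":[0,0,0],"gripper":0},{"dp":[0,0,4.1],"rot":[0,0,0],"gripper":0},{"dp":[0,0,0],"rot":[8.19,0,0],"gripper":0},{"dp":[0,0,0],"rot":[8.19,0,0],"gripper":0},{"dp":[0,0,0],"rot":[8.19,0,0],"gripper":0},{"dp":[0,0,0],"rot":[8.19,0,0],"gripper":0},{"dp":[0,0,0],"rot":[8.19,0,0],"gripper":0},{"dp":[0,0,0],"rot":[8.19,0,0],"gripper":0},{"dp":[0,0,0],"rot":[8.19,0,0],"gripper":0}]}}

```text
clock: 31.05
tool_pos: [0.5907, -0.0611, 0.1801]
ee_rot: [0.568, 0.42, 0.569, -0.42]
wrist_force: [0.8, -0.2, -0.1]
grip_width: 0.0857
```

Call:
{"name": "carry_out", "arguments": {"steps": [{"dp":[0,0,0],"rot":[8.19,0,0],"gripper":0},{"dp":[0,0,0],"rot":[8.19,0,0],"gripper":0},{"dp":[0,0,0],"rot":[8.19,0,0],"gripper":0},{"dp":[0,0,0],"rot":[8.19,0,0],"gripper":0},{"dp":[0,0,0],"rot":[0,0,0],"gripper":0},{"dp":[0,0,0],"rot":[0,0,0],"gripper":0},{"dp":[0,0,0],"rot":[0,0,0],"gripper":0}]}}

```text
clock: 31.75
tool_pos: [0.591, -0.0611, 0.1806]
ee_rot: [-0.43, -0.561, -0.43, 0.562]
wrist_force: [-0.2, 0.5, -0.3]
grip_width: 0.0854
```

```bash
cat >> h.py <<'E'
def knob(tag,c0=(.590,-.0612)):
    p,d,T=snap('wrist',tag); P=cloud('wrist',d,T)
    K=(abs(P[...,2]-.103)<.004)&(np.hypot(P[...,0]-c0[0],P[...,1]-c0[1])<.04)&(p[...,0]>110)&(p[...,2]<.6*p[...,0])
    r=cv2.minAreaRect((P[K][:,:2]*1000).astype(np.float32)); yaw=np.degrees(np.arctan2(T[1,2],T[0,2]))
    print('knob',r,'n',K.sum(),'z',np.median(P[...,2][K]),'tool',T[:3,3].round(4),'yaw',yaw.round(2)); print('rel',totool(T,np.r_[np.array(r[0])/1000,0]))
E
python3 - <<'E'
from h import *
knob('kn1')
E
```

```text
knob ((590.52197265625, -60.274139404296875), (45.074153900146484, 13.159208297729492), 74.4984130859375) n 1003 z 0.10321735274194035 tool [ 0.591  -0.0611  0.1806] yaw -105.12
rel (array([ 1.61957631e-05, -6.46845333e-02, -6.98966339e-02]), np.float64(105.12089599082559))
```

View pics/kn1.png

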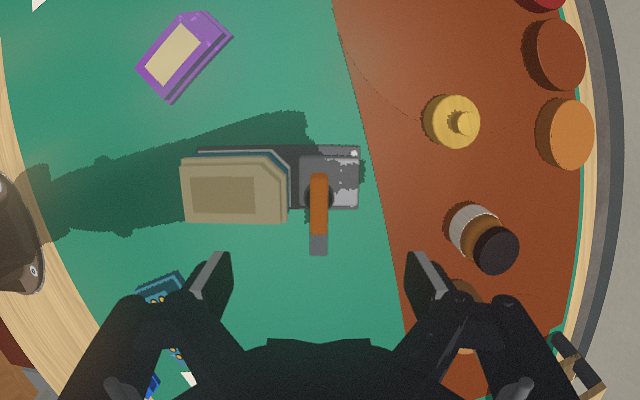

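Call:
{"name": "carry_out", "arguments": {"steps": [{"dp":[2,-0.175,0],"rot":[0.18,0,0],"gripper":0},{"dp":[3,0,0],"rot":[0,0,0],"gripper":0},{"dp":[3,0,0],"rot":[0,0,0],"gripper":0},{"dp":[1.2,0,0],"rot":[0,0,0],"gripper":0},{"dp":[0.5,0,0],"rot":[0,0,0],"gripper":0},{"dp":[0,0,0],"rot":[0,0,0],"gripper":0},{"dp":[0,0,0],"rot":[0,0,0],"gripper":0},{"dp":[0,0,0],"rot":[0,0,0],"gripper":0},{"dp":[0,0,0],"rot":[0,0,0],"gripper":0}]}}

```text
clock: 32.7
tool_pos: [0.59, -0.0607, 0.0849]
ee_rot: [0.428, 0.563, 0.428, -0.562]
wrist_force: [1.0, -0.1, 0.6]
grip_width: 0.0854
```

```bash
python3 - <<'E'
from h import *
where('kn2',[.5893,-.0607],-105.3,2)
E
```

```text
[ 0.58998 -0.06073  0.0849 ] yaw -105.49 need dp y,z cm [-0.066  0.015] rotx -0.19 xax [ 0.0017  0.     -1.    ] F [-0.9 -0.8 -0.3] M [-0.06  0.01  0.  ] w 0.0856 t 32.75
[ 0.58982 -0.06074  0.0847 ] yaw -105.49 need dp y,z cm [-0.052  0.01 ] rotx -0.19 xax [ 0.0013 -0.     -1.    ] F [0.3 0.3 0.2] M [-0.01  0.05  0.02] w 0.0854 t 32.8
```

View pics/kn2_1.png

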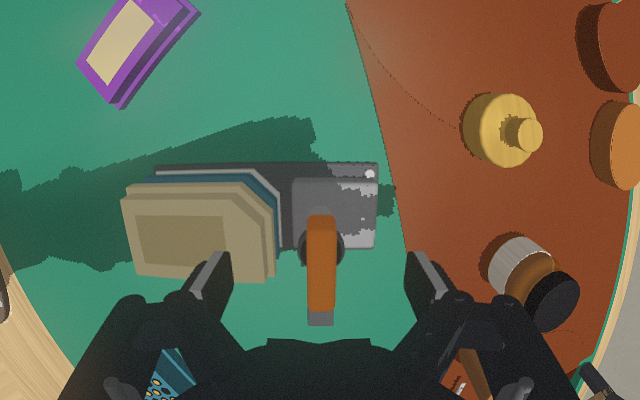

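Call:
{"name": "carry_out", "arguments": {"steps": [{"dp":[0.2,0,0],"rot":[-0.19,0,0],"gripper":0},{"dp":[0,0,0],"rot":[0,0,0],"gripper":0},{"dp":[0,0,0],"rot":[0,0,0],"gripper":100},{"dp":[0,0,0],"rot":[0,0,0],"gripper":180},{"dp":[0,0,0],"rot":[0,0,0],"gripper":255},{"dp":[0,0,0],"rot":[0,0,0],"gripper":255},{"dp":[0,0,0],"rot":[0,0,0],"gripper":255},{"dp":[0,0,0],"rot":[0,0,0],"gripper":255},{"dp":[0,0,0],"rot":[0,0,0],"gripper":255}]}}

```text
clock: 33.7
tool_pos: [0.5909, -0.0611, 0.0824]
ee_rot: [0.43, 0.563, 0.428, -0.561]
wrist_force: [5.6, -1.0, -1.9]
grip_width: 0.0125
```

```bash
python3 - <<'E'
from h import *
where('kn3',[.5893,-.0607],-105.3,2)
E
```

```text
[ 0.59095 -0.06113  0.08237] yaw -105.33 need dp y,z cm [-0.17   0.002] rotx -0.03 xax [ 3.1e-03 -5.0e-04 -1.0e+00] F [ 4.5 -0.8 -2.1] M [-0.3  -0.91 -0.09] w 0.0125 t 33.75
[ 0.59095 -0.06113  0.08237] yaw -105.33 need dp y,z cm [-0.17   0.002] rotx -0.03 xax [ 3.1e-03 -5.0e-04 -1.0e+00] F [ 5.2 -1.5 -2. ] M [-0.22 -0.86 -0.05] w 0.0127 t 33.8
```

Call:
{"name": "carry_out", "arguments": {"steps": [{"dp":[0,0.15,0],"rot":[0,0,0],"gripper":255},{"dp":[0,0,0],"rot":[3,0,0],"gripper":255},{"dp":[0,0,0],"rot":[3,0,0],"gripper":255},{"dp":[0,0,0],"rot":[3,0,0],"gripper":255},{"dp":[0,0,0],"rot":[3,0,0],"gripper":255}]}}

```text
clock: 34.3
tool_pos: [0.5912, -0.0613, 0.0823]
ee_rot: [0.367, 0.604, 0.367, -0.604]
wrist_force: [1.9, -1.3, 3.7]
grip_width: 0.0128
```

```bash
python3 - <<'E'
from h import *
where('kn4',[.5910,-.0614],-105.3,1)
E
```

```text
[ 0.59116 -0.0613   0.08233] yaw -117.41 need dp y,z cm [-0.01   0.016] rotx -12.11 xax [ 6.e-04 -1.e-04 -1.e+00] F [ 1.4 -1.3  3.6] M [0.31 0.18 0.27] w 0.0126 t 34.35
```

View pics/kn4_0.png

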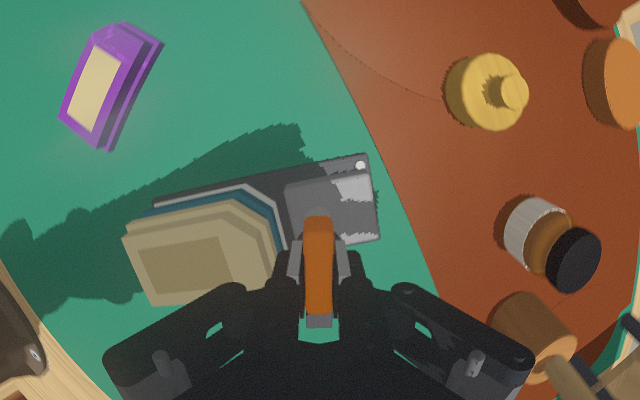

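Call:
{"name": "carry_out", "arguments": {"steps": [{"dp":[0,0,0],"rot":[3,0,0],"gripper":255},{"dp":[0,0,0],"rot":[3,0,0],"gripper":255},{"dp":[0,0,0],"rot":[4,0,0],"gripper":255},{"dp":[0,0,0],"rot":[6,0,0],"gripper":255},{"dp":[0,0,0],"rot":[6,0,0],"gripper":255},{"dp":[0,0,0],"rot":[6,0,0],"gripper":255},{"dp":[0,0,0],"rot":[6,0,0],"gripper":255},{"dp":[0,0,0],"rot":[6,0,0],"gripper":255}]}}

```text
clock: 35.15
tool_pos: [0.5914, -0.0614, 0.0823]
ee_rot: [0.138, 0.694, 0.138, -0.693]
wrist_force: [2.2, -2.0, 2.0]
grip_width: 0.0127
```

```bash
python3 - <<'E'
from h import *
where('kn5',[.5910,-.0614],-195.3+360,1); print(sense()['joints'].round(2))
E
```

```text
[ 0.59141 -0.06139  0.08234] yaw -157.5 need dp y,z cm [-0.015  0.038] rotx -322.2 xax [ 1.3e-03 -2.0e-04 -1.0e+00] F [ 2.  -0.4  4.4] M [ 0.18 -0.26 -0.04] w 0.0126 t 35.2
[-0.23  0.56  0.35  1.83 -0.26  0.79 -0.93]
```

View pics/kn5_0.png

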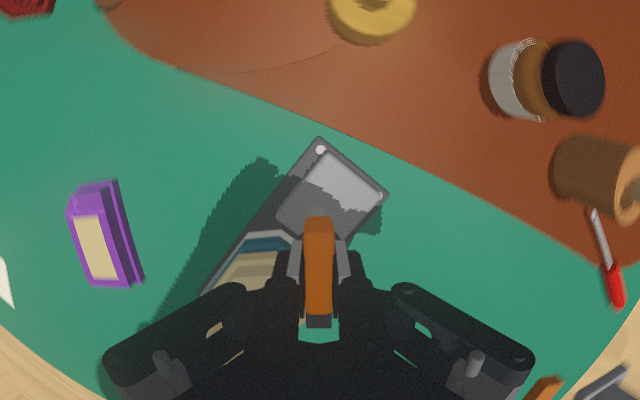

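Call:
{"name": "carry_out", "arguments": {"steps": [{"dp":[0,0,0],"rot":[6,0,0],"gripper":255},{"dp":[0,0,0],"rot":[6,0,0],"gripper":255},{"dp":[0,0,0],"rot":[6,0,0],"gripper":255},{"dp":[0,0,0],"rot":[6,0,0],"gripper":255},{"dp":[0,0,0],"rot":[6,0,0],"gripper":255},{"dp":[0,0,0],"rot":[4,0,0],"gripper":255},{"dp":[0,0,0],"rot":[1.5,0,0],"gripper":255},{"dp":[0,0,0],"rot":[0,0,0],"gripper":255},{"dp":[0,0,0],"rot":[0,0,0],"gripper":255}]}}

```text
clock: 36.1
tool_pos: [0.5915, -0.0616, 0.0823]
ee_rot: [-0.078, 0.703, -0.078, -0.702]
wrist_force: [4.1, -3.7, 4.7]
grip_width: 0.0125
```

```bash
python3 - <<'E'
from h import *
where('kn6',[.5910,-.0614],-195.3+360,1); print(sense()['joints'].round(2))
E
```

```text
[ 0.59154 -0.06163  0.08233] yaw 167.32 need dp y,z cm [-0.01   0.058] rotx 2.62 xax [ 1.6e-03 -6.0e-04 -1.0e+00] F [ 3.3 -4.2  4.7] M [-0.63 -0.85  0.02] w 0.0123 t 36.15
[-0.34  0.59  0.52  1.84 -0.38  0.81 -1.42]
```

View pics/kn6_0.png

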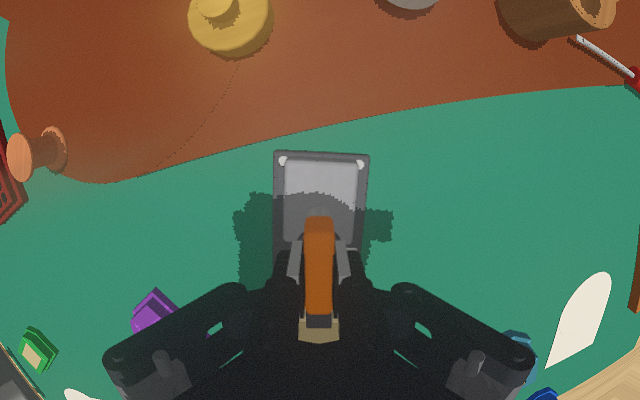

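Call:
{"name": "carry_out", "arguments": {"steps": [{"dp":[0,0,0],"rot":[1.3,0,0],"gripper":255},{"dp":[0,0,0],"rot":[1.3,0,0],"gripper":255},{"dp":[0,0,0],"rot":[0,0,0],"gripper":255},{"dp":[0,0,0],"rot":[0,0,0],"gripper":255}]}}

```text
clock: 36.55
tool_pos: [0.5915, -0.0617, 0.0823]
ee_rot: [-0.094, 0.701, -0.094, -0.7]
wrist_force: [3.6, -3.9, 3.6]
grip_width: 0.0128
```

```bash
python3 - <<'E'
from h import *
where('kn7',[.5910,-.0614],-195.3+360,1)
E
```

```text
[ 0.59151 -0.06166  0.0823 ] yaw 164.68 need dp y,z cm [-0.012  0.057] rotx -0.02 xax [ 1.6e-03 -5.0e-04 -1.0e+00] F [ 3.4 -3.6  4.5] M [-0.68 -0.86 -0.02] w 0.0123 t 36.6
```

Call:
{"name": "carry_out", "arguments": {"steps": [{"dp":[0,0,0],"rot":[0,0,0],"gripper":180},{"dp":[0,0,0],"rot":[0,0,0],"gripper":80},{"dp":[0,0,0],"rot":[0,0,0],"gripper":0},{"dp":[0,0,0],"rot":[0,0,0],"gripper":0},{"dp":[0,0,0],"rot":[0,0,0],"gripper":0},{"dp":[-1,0,0],"rot":[0,0,0],"gripper":0},{"dp":[-3,0,0],"rot":[0,0,0],"gripper":0},{"dp":[-4,0,0],"rot":[0,0,0],"gripper":0},{"dp":[-4,0,0],"rot":[0,0,0],"gripper":0}]}}

```text
clock: 37.5
tool_pos: [0.5903, -0.0613, 0.2037]
ee_rot: [0.095, -0.7, 0.095, 0.701]
wrist_force: [1.1, 0.1, 0.6]
grip_width: 0.0854
```

Call:
{"name": "carry_out", "arguments": {"steps": [{"dp":[-2,0,2],"rot":[0,0,0],"gripper":0},{"dp":[0,0,4],"rot":[0,0,0],"gripper":0},{"dp":[0,0,2],"rot":[0,0,0],"gripper":0},{"dp":[0,0,0],"rot":[0,0,0],"gripper":0},{"dp":[0,0,0],"rot":[0,0,0],"gripper":0},{"dp":[0,0,0],"rot":[0,0,0],"gripper":0}]}}

```text
clock: 38.1
tool_pos: [0.5146, -0.0401, 0.2224]
ee_rot: [-0.095, 0.701, -0.095, -0.7]
wrist_force: [-0.6, -0.4, -0.2]
grip_width: 0.0855
```

```bash
python3 - <<'E'
from h import *
knob('kn8',(.591,-.0614))
p,d,T=load('kn8'); P=cloud('wrist',d,T); x=np.array([.5125,-.040,np.radians(-15.3)])
c,s=np.cos(x[2]),np.sin(x[2]); q=(P[...,:2]-x[:2])@np.array([[c,-s],[s,c]])
g=(abs(q[...,0]+.005)<.03)&(abs(q[...,1])<.02)&(P[...,2]>.06)&(P[...,2]<.072); A=np.c_[q[g],np.ones(g.sum())]; print('cover plane',g.sum(),np.linalg.lstsq(A,P[...,2][g],rcond=None)[0])
t=(q[...,0]>.01)&(q[...,0]<.08)&(abs(q[...,1])<.03)&(P[...,2]>.0735)&(P[...,2]<.079); print('tongue',t.sum(),q[t].min(0),q[t].max(0),q[t].mean(0),np.median(P[...,2][t]))
p,_,_=snap('scene','scene2'); cv2.imwrite('pics/s2c.png',cv2.resize(p[120:270,190:340,::-1],(600,600),interpolation=cv2.INTER_CUBIC)); snap('side','side2'); print(sense()['clock'],sense()['tool_pos'])
E
```

```text
knob ((589.949951171875, -60.7588005065918), (13.464823722839355, 44.46121597290039), 74.8570556640625) n 844 z 0.10313887188776794 tool [ 0.5146 -0.0401  0.2224] yaw 164.59
rel (array([ 0.00900514, -0.00969389, -7.815551  ]), np.float64(-164.58967839775997))
cover plane 2308 [-0.00027503  0.0001883   0.06863572]
tongue 641 [ 0.02563049 -0.01242149] [0.07956431 0.01235834] [0.04461166 0.00090987] 0.07630291575481929
38.25 [ 0.51426977 -0.04021907  0.22186561]
```

View pics/kn8.png

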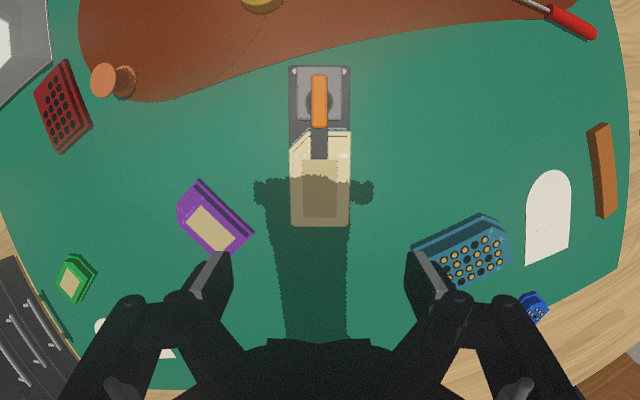

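View pics/s2c.png

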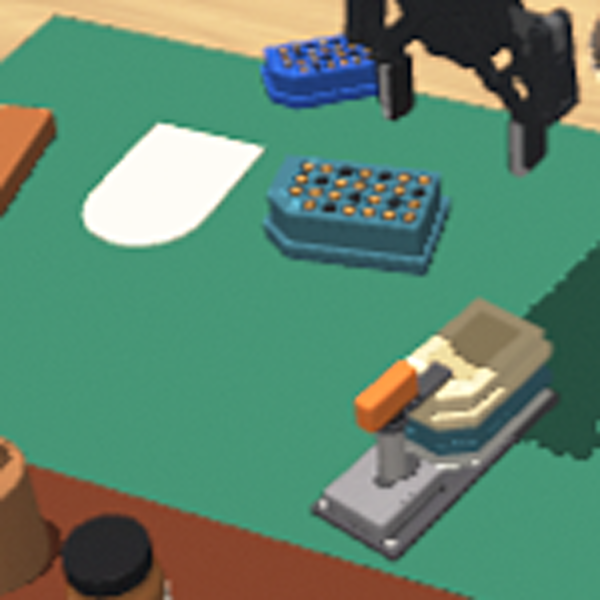

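View pics/side2.png

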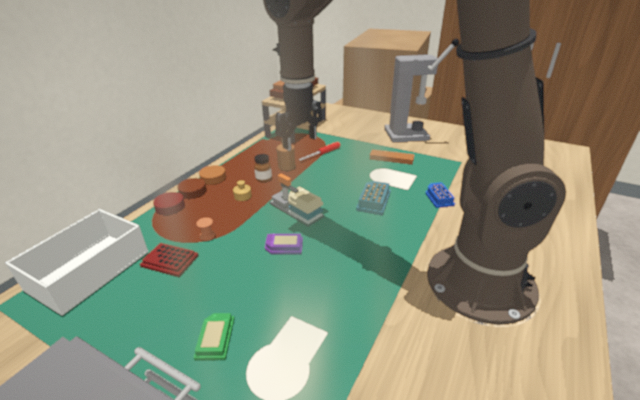

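```bash
python3 -c "
from cell import hand_in,sense
print(sense()['wrist_force'],sense()['clock']); print(hand_in())"
```

```text
[-0.94240827 -0.60449246 -0.68547138] 38.25
the job is handed in; nothing more can be done
None
```

The job is handed in at 38.3 s of the 69 s allowed. The teal rivet plate is on the carrier, the cream cover is on top of it, and the latch is turned over the stack.

- **Plates:** I set each plate down under force feedback, with no more than about 4 N at contact. Both cut corners sit over the cut corner below. Each plate's top lies flat at the seated height: 50.5 mm for the rivet plate and 68.5 mm for the cover. These match the expected 50 and 68 mm once the camera's roughly 0.5 mm height offset is allowed for.
- **Latch:** I gripped the orange wing, broke it loose and turned it clockwise about 90° to its stop. The last pictures show the tongue over the cover, with its top face at 76 mm, as it should be. The wing lies along the carrier's long axis.
- **Other things:** I touched none of the bystanders or look-alikes, and I saw none out of place in the final pictures.
- **Disagreements:** The wrist camera reads about 1 mm off sideways, which I corrected using the gripper's own centring. After release the rivet plate measured about 0.5 mm from where I aimed it, which is within its play. Two measurements of how the cover sat in the gripper differed by about 0.6 mm, so I aimed between them, and it went on without resistance.

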